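Fish the jade bangle out of the tile locker and shut its door

ROBOT

A 6-joint arm with a two-finger parallel gripper is mounted at the origin on the work surface. World frame = base frame: x ahead of the robot, y to its left, z up, the work surface at z = 0. Lengths are in mm, angles in rad, forces in N, time in s.
With the tool pointing down it reaches from about 350 to 925 mm from the base axis. Payload 6.4 kg.
Tool frame: the origin (TCP) lies midway between the tips of the shut fingers; the grasp point (between the pads) lies 19 mm behind it; x points along the fingers, z is the direction in which the jaws open and shut, and the axes are right-handed (so a half turn about x gives the same grasp; the last joint's range is limited). The gripper opens to 85 mm and grips with 20 to 120 N. Pads are 22 mm wide; open, the fingers measure 114 mm over their backs; the gripper's body (76 mm by 85 mm) begins 54 mm behind the grasp point. The pads swing forward as they close: fully open they stand 13 mm farther back than shut.
Start: joints at [-1.29, 0.245, 1.558, -0, 1.339, -0.174], TCP at [285.54, -583.936, 231.29] pointing down, gripper open.
Joint ranges: [-3.13, 3.13], [-1.02, 2.26], [0.13, 2.54], [-0.95, 4.09], [0.21, 2.88], [-2.74, 2.74]. Speed limits (rad/s): [2.57, 2.57, 3.14, 3.14, 3.14, 3.14].

INTERFACE

Orientations are given as a 3x3 rotation matrix whose columns are the frame's x, y, z axes.
In Python, from station import ctrl gives the robot as it stands.
- The arm moves only by the shell command python3 -m pendant 'ROWS' [OPENING] [FORCE]. ROWS is text: rows parted by semicolons, each of 6 numbers parted by spaces: the shift along the tool's x, y, z in mm, then the turn, a rotation vector about the tool's x, y, z in degrees. In form: dx dy dz ax ay az; .... A call has 1 to 8 rows; each row is the pose to reach, as a shift and turn from the pose commanded when the call began, along the tool's axes at that moment; what a row does not reach only later rows make up. A row lasts 1/10 s, in which the tool goes at most 50 mm and 8.59 degrees, less where a joint would pass 70% of its speed; a pose out of reach is approached as far as the arm can. A call with a gripper value outside its range is refused whole. OPENING is the finger opening in mm, from 0 to 85.4, set as the call begins (- or left out, the last holds). The fingers move at their own pace and stop on an object; FORCE is the grip in N (left out, the last holds). Time passes only in rows, so rows that repeat a pose let the fingers close. It gives the time, the measured TCP pose, the force and the opening at its end, in the units of the state.
- ctrl.observe(): the state, without advancing time (a new reading comes with each control period).
- ctrl.camera(name): name is "scene" or "top" or "wrist"; returns a dict with "img" (480x640x3 uint8, red, green, blue), "fx", "fy", "cx", "cy" (pixels), "rvec" (rotation vector, rad) and "tvec" (3), from world to camera coordinates, as OpenCV has them. Camera axes: x right, y down, z forward; pixel columns grow to the right and rows downward; lengths in mm; the calibration is good to about 2 mm. A picture is of the moment at which its call begins. There is no depth.
- ctrl.close_job(): hands the job in, once; it reports no verdict.
Trained networks look in a picture, given as the dict that the camera call returned (one of the last four; its "shot" number tells which), for a name from the list of things; names that differ only in an ending like _2 or _b are one class to them, and where a whole thing is asked for, a point or a joint stands for the part that bears it (a point fixed in the world has none). Each returns a list of dicts, best first, with "p" (0 to 1); they miss things now and then, are a little off and sometimes report something else, mostly with a low value. They report only what shows in the picture. A call takes as long as a camera call. They do not tell look-alikes from the thing itself.
- ctrl.find_in(picture, label): "position" ([column, row] in pixels, amid what is visible of it).
- ctrl.outline_of(picture, label): "region" (480x640 bool, what is visible of it) and "position" ([column, row] in pixels, amid what is visible of it).
The state is a dict: "t": time; "joints": joint angles; "qd": joint speeds; "effort": joint torques, N m; "tcp_pos": TCP position; "eef_rot": TCP orientation; "ft_force": force on the tool from outside, world axes, zero at the start; "wrist_torque": the same for the moment, N m; "opening": finger opening in mm.
Only numpy, scipy, OpenCV 4.12 (cv2) and the standard library are available. Lean on these libraries where they do the work, as an engineer would, in place of code of your own. Each camera call takes 0.05 s, during which the arm holds its last target.

TASK

The jade bangle has slid into the low tile locker. Take the hooked rod, fish the bangle out with it (not with the fingers), gently and flat along the table, until all of it lies in front of the sliding door; then lay the rod down on its rest or on the table, off the locker, and slide the locker door fully shut against its frame. Leave the tea bowl, the coaster and the hair claw where they are.

Things in the scene. Friction and masses are not known exactly. Their poses are not given: they have to be found in the camera images.
- locker: Low fixed dark-wood tile locker, clear top, 150 mm deep, 460 wide, 87 high. Origin: on the table, mid-opening, in the outer face of the 12 mm front frame; +x points into it (at the start roughly the world's -y: it opens to the robot's left), z up. Opening: y -90 to +90 mm, 62 mm high, no sill or floor (table runs in); back wall at x 140, partition at y +93. The door track stands out to x -18 at z 74 to 82.
- light_bar (a point): Middle of the aluminium light bar over the locker's front, 24 mm wide, 16 thick (z 199 to 215 mm), 470 long along the locker's y; it lies at x -50, y +80 in the locker's frame, on thin posts at its ends (y -144, +304). A hand near the front must lean away from the locker's face (wrist out over the table in front of it), 30 to 45 degrees from vertical, to clear it.
- door (a joint): Red-brown sliding door outside the locker's front: travel in m along the locker's +y, 0 = shut on the frame (hard stop), 0.17 = wide open. Stays where left; about 2 N moves it. Panel 190 mm wide (centred on the opening when shut), 70 high, at x -14 to -4 mm. Starts at least 0.145 open: free passage y -90 to +50 mm or more.
- door_fin (a point): Centre of the door's gold upright fin, to push on: 12 mm thick along the locker's y, at x -42 to -14 mm in the locker's frame (this point at -28), 17 to 63 mm above the table. At mid-door (locker y = door travel), moves with it; pushing it towards the locker's -y closes the door.
- bangle: Pale jade-green bangle lying flat, outer diameter 72 mm, hole 56 mm, 11 mm thick, about 60 g. Origin: centre of its underside; z is the ring's axis. It starts on the table inside the locker, its centre 50 to 75 mm behind the front face.
- rod: Hooked rod, 80 g: flat blue handle 90 mm long (x), 22 wide (y), 14 thick (z); an 8 mm steel shaft runs on from its front end to x = 100 mm, then bends square down (-z). Origin: centre of the handle, near the centre of mass; +x towards the hook. It starts level on its rest, hook down, handle centre 37 mm above the table.
- rod_tip (a point): Lower end of the rod's hook, 100 mm ahead of the handle's centre and 31 mm below it; the hook is 8 mm thick.
- rest: Fixed rosewood rod rest: two blocks 30 mm high, 14 long, centred 34 mm either side of its origin along its x, 46 wide, with 5 mm lips leaving a 36 mm wide trough; the 54 mm gap between them (4 mm base plate) lets fingers reach round the handle's middle. Origin: on the table, midway. The rod starts centred on it, hook towards its +x.
- bowl: White porcelain tea bowl with a gold rim, 100 mm across, 52 mm high, standing on the coaster. Origin: centre of its foot. Leave it alone.
- coaster: Round rosewood coaster, 104 mm across, 8 mm thick. Origin: centre of its underside. Leave it alone.
- claw: Pink plastic hair claw, about 80 mm long (x), 60 mm wide and 60 mm high, standing on its teeth. Origin: on the table below its middle. Leave it alone.
Things that resemble listed ones, but are neither listed nor needed, are in the scene too. There is more than one size of the rod; the job needs the middle-sized.

How it is judged (in metres and radians):
On the way, in this order (a step that is already met when the one before it is completed fails the run):
1. the rod's hook touches the bangle while the bangle is still inside the locker (x of bangle in the frame of locker above 0 m and contact force between rod and bangle above 0.05 N), for 0.05 s.
2. the bangle has come out of the locker in front of the door, with the door still open (x of bangle in the frame of locker below -0.052 m and value of joint door above 0.1 m), for 0.2 s.
3. the rod is laid down and the door is shut (value of joint door below 0.004 m and height (world z) of rod below 0.05 m and contact force between the fingers and rod below 0.05 N), for 0.2 s.
At the end, for the whole second after the job is handed in: Door shut within 4 mm; bangle flat and still on the table, its centre at least 52 mm in front of the locker's front face (rim clear of the door); rod released and still on the table or its rest, handle centre under 50 mm high and at least 30 mm in front of that face (value of joint door below 0.004 m and x of bangle in the frame of locker below -0.052 m and height (world z) of bangle below 0.008 m and angle between bangle's own z axis and vertical below 0.15 rad and linear speed of each of bangle, rod below 0.02 m/s and x of rod in the frame of locker below -0.03 m and height (world z) of rod below 0.05 m); the robot touches nothing.
It fails at once if the fingers touch the bangle while it is in the locker or its mouth (contact force between the fingers and bangle above 0.5 N and x of bangle in the frame of locker above -0.04 m).
It fails at once if the rod or the fingers press on the bangle with more than 25 N (contact force between any of rod, the fingers and bangle above 25 N).
It fails at once if the bangle is lifted more than 40 mm or flung along faster than 0.6 m/s (height (world z) of bangle above 0.04 m or linear speed of bangle above 0.6 m/s).
It fails at once if the tea bowl, coaster or hair claw is moved more than 20 mm, or the bowl tips (distance of any of bowl, coaster, claw from where it was at the start of the episode above 0.02 m or angle between bowl's own z axis and vertical above 0.3 rad).
It also fails if it takes over 67 s, if anything falls off the work surface, if the arm or the gripper's body presses on something with over 40 N, if the wrist force passes 120 N, or if a joint passes its speed limit or range.

## Working session

There is one attempt and no reset: what is moved stays moved. The work goes in short steps, Python scripts to look and compute and a shell command to move; the robot and the scene stay as the last step left them, time stands still between calls to the robot, and variables do not carry over. Pictures are saved under pics/ and viewed, and the job is handed in when it is done.

```bash
mkdir -p pics; ls; python3 - <<'E'
from station import ctrl
import cv2
s=ctrl.observe(); print(s)
for n in ["scene","top","wrist"]:
    c=ctrl.camera(n); cv2.imwrite(f"pics/{n}0.png",c["img"][:,:,::-1]); print(n,c["fx"],c["fy"],c["cx"],c["cy"],c["rvec"],c["tvec"],c["shot"])
E
```

```text
pics
{'t': 0.0, 'joints': array([-1.29010624e+00,  2.45811272e-01,  1.55906972e+00, -1.94309899e-05,
        1.33870170e+00, -1.74073426e-01]), 'qd': array([ 0.00063004, -0.00054176, -0.000627  ,  0.00035822,  0.00232782,
       -0.00075233]), 'effort': array([-1.53871279e-03, -4.29513073e+01, -3.26124752e+01, -1.68345478e-04,
        5.46024981e-03, -6.42196909e-06]), 'tcp_pos': array([ 285.3648289 , -583.36020056,  230.15217611]), 'eef_rot': array([[-5.69448986e-04,  8.98363051e-01,  4.39253349e-01],
       [ 1.90692235e-03,  4.39253597e-01, -8.98361086e-01],
       [-9.99998020e-01,  3.26051218e-04, -1.96324109e-03]]), 'ft_force': array([-0.45476075, -0.76927963, -0.46419526]), 'wrist_torque': array([-0.06089526,  0.00930435, -0.03467849]), 'opening': 85.54796794333197}
scene 618.8271053280127 618.8271053280127 316.0885388700025 230.0589993411787 [ 0.89290765  2.47885067 -1.09464149] [ 290.16166706 -161.23419785 1701.79649465] 1
top 535.0814684870363 535.0814684870363 323.43096491685577 240.6296078864434 [ 2.15648823 -2.20560271  0.04131661] [ 133.55122052  455.99570009 1191.40580549] 2
wrist 360.3110804462251 360.3110804462251 323.83606306501395 238.14775411623103 [-2.44081208  1.52281144  0.23312928] [-650.19355583  -39.18402006  380.49294553] 3
```

View pics/scene0.png

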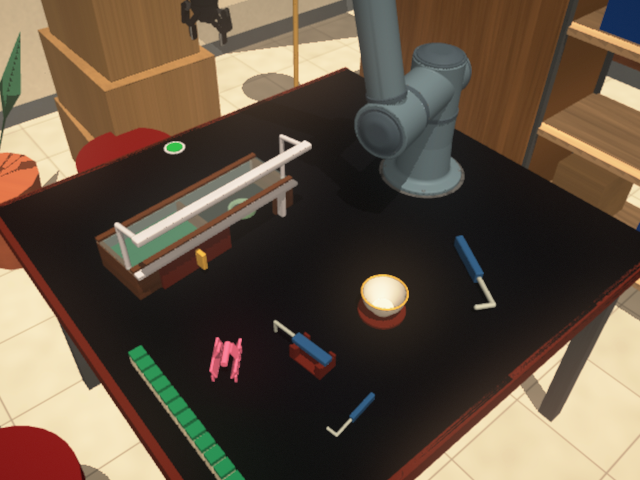

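View pics/top0.png

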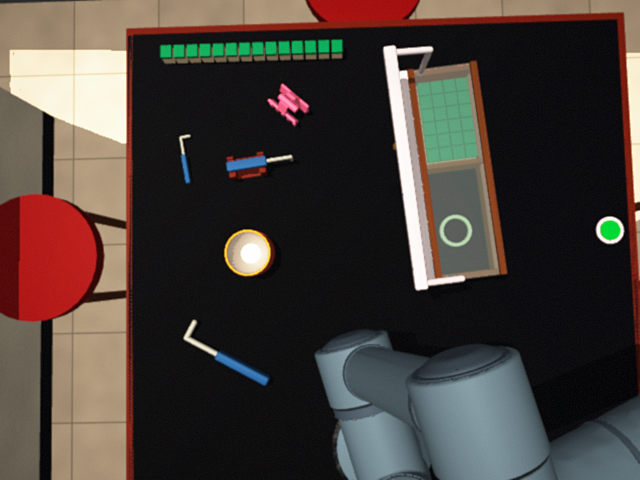

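View pics/wrist0.png

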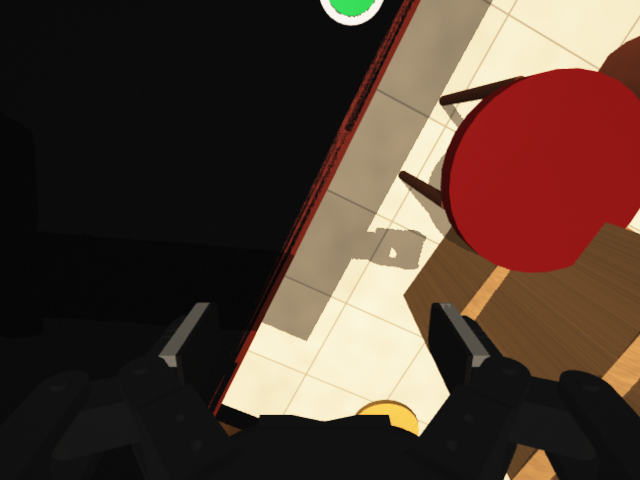

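```bash
cat > h.py <<'E'
import numpy as np,cv2
from station import ctrl
def KRT(c):
    K=np.array([[c["fx"],0,c["cx"]],[0,c["fy"],c["cy"]],[0,0,1]]);R=cv2.Rodrigues(np.array(c["rvec"],float))[0];return K,R,np.array(c["tvec"],float).reshape(3)
def p2w(c,uv,z):
    K,R,t=KRT(c);d=R.T@np.linalg.inv(K)@np.array([uv[0],uv[1],1.]);o=-R.T@t
    return o+d*(z-o[2])/d[2]
def proj(c,P):
    K,R,t=KRT(c);q=(R@np.atleast_2d(P).T).T+t;q=q@K.T;return q[:,:2]/q[:,2:]
def crop(c,name,x0,y0,x1,y1,s):
    im=c["img"][y0:y1,x0:x1,::-1];cv2.imwrite("pics/"+name,cv2.resize(im,None,fx=s,fy=s,interpolation=cv2.INTER_CUBIC))
def rod_frame(yaw):
    c,s=np.cos(yaw),np.sin(yaw);return np.array([[c,-s,0],[s,c,0],[0,0,1]])
E
python3 - <<'E'
from h import *
import pickle
c=ctrl.camera("top");pickle.dump(c,open("top0.pkl","wb"))
for l in ["rod","bangle","rest","bowl","claw","door","door_fin","locker","coaster"]:
    for d in ctrl.find_in(c,l)[:4]: print(l,round(d["p"],2),np.round(d["position"],1),np.round(p2w(c,d["position"],dict(rod=37,rod_tip=6).get(l,0)),0))
crop(c,"t1.png",370,30,520,300,2.2)
crop(c,"t2.png",160,70,320,290,2.7)
s=ctrl.camera("scene");pickle.dump(s,open("scene0.pkl","wb"))
crop(s,"s1.png",90,120,320,300,3.4)
crop(s,"s2.png",190,250,430,410,3.3)
for l in ["rod","bangle","rest","bowl","claw","door","door_fin","locker","coaster"]:
    for d in ctrl.find_in(s,l)[:4]: print(l,round(d["p"],2),np.round(d["position"],1),np.round(p2w(s,d["position"],dict(rod=37,rod_tip=6).get(l,0)),0))
E
```

```text
rod 0.94 [233.7 360.2] [200. 325.  37.]
rod 0.64 [187.4 159.2] [648. 424.  37.]
rod 0.61 [249.1 162.7] [636. 285.  37.]
rest 0.9 [249.2 172.6] [621. 291.   0.]
rest 0.48 [442.8 169.9] [ 616. -153.    0.]
bowl 0.7 [247.7 251.6] [439. 297.   0.]
claw 0.92 [289.6 102.6] [782. 195.   0.]
locker 0.92 [442.9 168.5] [ 619. -154.    0.]
coaster 0.68 [270.8 254.2] [432. 244.   0.]
rod 0.78 [472.7 266.6] [213. 346.  37.]
rod 0.73 [310.3 349.2] [637. 291.  37.]
rod 0.67 [355.5 413.8] [665. 451.  37.]
bangle 0.56 [251.3 215.8] [ 471. -143.    0.]
rest 0.9 [310.2 361.9] [639. 293.   0.]
rest 0.72 [192.6 223.7] [ 601. -210.    0.]
bowl 0.69 [385. 295.] [399. 261.  -0.]
claw 0.76 [224.9 357.7] [764. 177.   0.]
door 0.66 [192.4 259.5] [ 668. -102.    0.]
door_fin 0.85 [196.3 257.2] [ 657. -103.   -0.]
locker 0.83 [189.8 225.6] [ 610. -208.    0.]
coaster 0.63 [379.4 319.1] [456. 302.   0.]
```

```bash
ls pics
```

```text
s1.png
s2.png
scene0.png
t1.png
t2.png
top0.png
wrist0.png
```

View pics/t1.png

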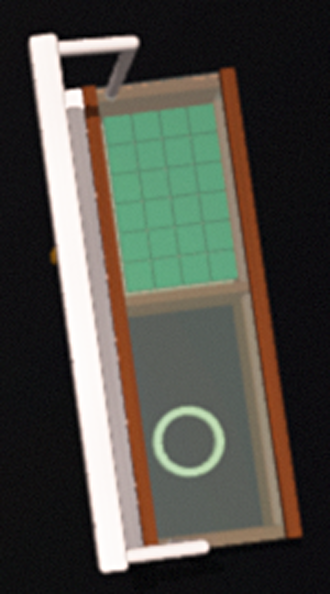

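View pics/t2.png

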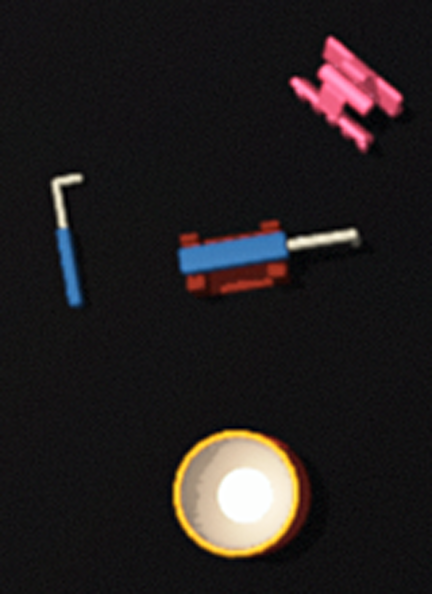

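View pics/s1.png

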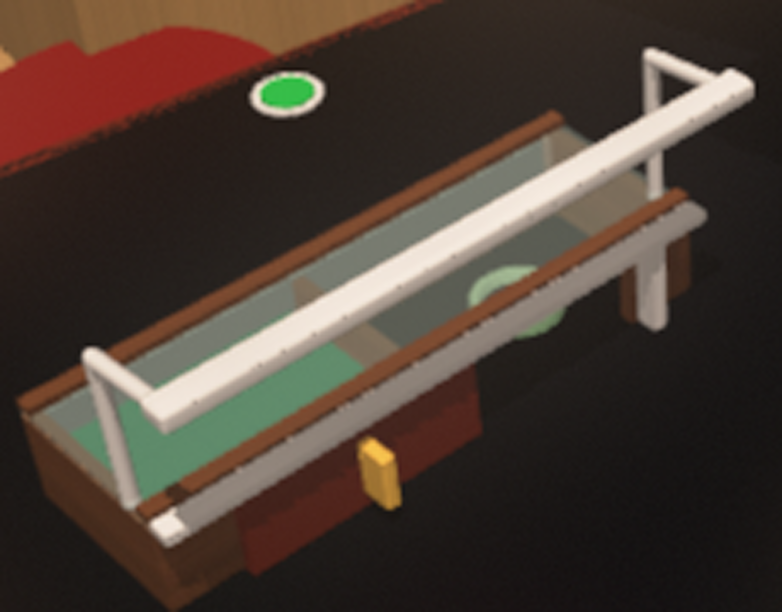

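View pics/s2.png

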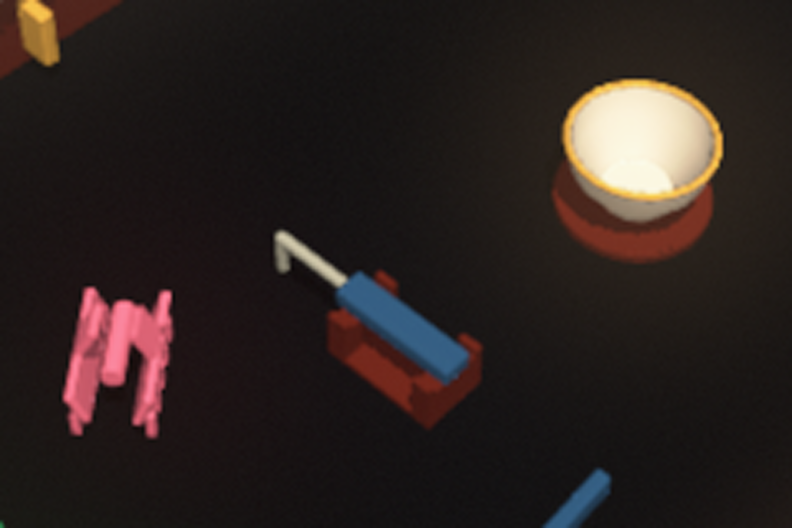

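```bash
cat > fit.py <<'E'
from h import *
import pickle
from scipy.optimize import least_squares
T=pickle.load(open("top0.pkl","rb"));S=pickle.load(open("scene0.pkl","rb"))
tc=lambda a,b:(370+a/2.2,30+b/2.2); sc=lambda a,b:(90+a/3.4,120+b/3.4)
obs=[(T,(-62,315,215),tc(30,37)),(T,(-38,315,215),tc(57,34)),(T,(-62,-155,215),tc(100,572)),(T,(-38,-155,215),tc(127,568)),
(T,(150,310,87),tc(235,68)),(T,(150,-150,87),tc(302,537)),
(S,(150,310,87),sc(18,402)),(S,(150,-150,87),sc(556,112)),(S,(0,310,0),sc(177,610)),(S,(0,310,87),sc(140,510))]
def f(p,full=False):
    c,s=np.cos(p[2]),np.sin(p[2]);R=np.array([[c,-s,0],[s,c,0],[0,0,1]])
    return np.concatenate([proj(cam,R@np.array(P,float)+[p[0],p[1],0])[0]-uv for cam,P,uv in obs])
r=least_squares(f,[560,-80,-np.pi/2],loss="soft_l1",x_scale=[10,10,.05])
print("locker",r.x,np.degrees(r.x[2]));print(np.round(f(r.x).reshape(-1,2),1))
L=r.x
def w2l(P):
    return rod_frame(L[2]).T@(np.array(P)-[L[0],L[1],0])
# bangle: 
for cam,n in((T,"T"),(S,"S")):
    for uv in ([tc(189,441)] if n=="T" else [sc(518,300)]): print("bangle",p2w(cam,uv,11),w2l(p2w(cam,uv,11)))
t2=lambda a,b:(160+a/2.7,70+b/2.7)
s2=lambda a,b:(190+a/3.3,250+b/3.3)
ob=[(T,(45,11,44),t2(285,232)),(T,(45,-11,44),t2(288,257)),(T,(-45,11,44),t2(179,249)),(T,(-45,-11,44),t2(182,273)),
(T,(104,0,41),t2(357,236)),(S,(104,0,41),s2(281,232)),(S,(100,0,6),s2(284,270)),
(S,(45,-11,44),s2(367,272)),(S,(45,11,44),s2(337,290)),(S,(-45,11,44),s2(444,368)),(S,(-45,-11,44),s2(470,350))]
obs=ob
r=least_squares(f,[636,285,-np.pi/2],loss="soft_l1",x_scale=[10,10,.05])
print("rod",r.x,np.degrees(r.x[2]));print(np.round(f(r.x).reshape(-1,2),1))
print("tip",rod_frame(r.x[2])@[100,0,6]+[r.x[0],r.x[1],0])
print("fin",[w2l(p2w(S,sc(a,b),z)) for a,b,z in[(365,440,63),(385,508,17)]])
print("door right edge",w2l(p2w(S,sc(480,378),72)),w2l(p2w(S,sc(481,433),2)))
E
python3 fit.py
```

```text
locker [510.21419783 -96.67652772  -1.47332564] -84.4153410539111
[[-0.  -0.8]
 [ 0.2 -1. ]
 [-0.1  0.6]
 [ 0.5  0.9]
 [-0.2  0.1]
 [-0.7 -0. ]
 [ 0.  -1.4]
 [-0.5 -0.6]
 [-1.1  0.1]
 [ 2.4  1.6]]
bangle [ 475.1534627  -175.49521419   11.        ] [ 75.03258767 -42.56467165  11.        ]
bangle [ 478.71130301 -169.84481983   11.        ] [ 69.75524924 -38.4738425   11.        ]
rod [633.22153888 291.43321364  -1.44394675] -82.73205485455566
[[-0.4 -0.4]
 [-0.1  0. ]
 [-1.  -0.6]
 [-0.8  0.2]
 [-0.  -0.7]
 [-0.5 -1.6]
 [ 0.5 -1.2]
 [-1.9 -2. ]
 [-0.6 -1.1]
 [ 0.9  1.3]
 [ 0.7 -0.2]]
tip [645.87250496 192.23667611   6.        ]
fin [array([-17.93608409, 162.20442185,  63.        ]), array([-37.04124439, 167.04761767,  17.        ])]
door right edge [-32.29873772  76.33332227  72.        ] [-13.30796444  66.89813459   2.        ]
```

```bash
cat >> h.py <<'E'
from scipy.spatial.transform import Rotation as Ro
L=np.array([510.2,-96.7,np.radians(-84.4)])
LR=rod_frame(L[2])
def l2w(P): return LR@np.array(P,float)+[L[0],L[1],0]
def w2l(P): return LR.T@(np.array(P,float)-[L[0],L[1],0])
def lean(yaw,deg):
    R=rod_frame(yaw);th=np.radians(deg)
    x=np.sin(th)*R[:,0]-np.cos(th)*R[:,2];z=R[:,1];y=np.cross(z,x);return np.stack([x,y,z],1)
def row(pos,Rt,s=None):
    s=s or ctrl.observe();R0=s["eef_rot"]
    d=R0.T@(np.array(pos)-s["tcp_pos"]);rv=np.degrees(Ro.from_matrix(R0.T@Rt).as_rotvec())
    return np.round(np.r_[d,rv],1)
E
python3 - <<'E'
from h import *
R=lean(np.radians(-82.7),35);rod=np.array([633.2,291.4,37])
g=rod+19*R[:,0]
s=ctrl.observe()
print("up",row(s["tcp_pos"]+[0,0,130],s["eef_rot"]))
print("pre",g-130*R[:,0],row(g-130*R[:,0]+[0,0,60],R))
E
```

```text
up [-130.    0.   -0.    0.    0.    0.]
pre [625.11017954 354.55092804 127.92587692] [  43.4  717.3 -693.9  -68.9  -21.7  -30.3]
```

```bash
python3 -m pendant '-50 0 0 0 0 0; -100 0 0 0 0 0; -130 0 0 0 0 0; -130 35 -35 0 0 0; -130 70 -69 0 0 0; -130 105 -104 0 0 0; -130 140 -138 0 0 0; -130 175 -173 0 0 0' 85
python3 -m pendant '0 35 -35 0 0 0; 0 70 -69 0 0 0; 0 105 -104 -8 0 0; 0 140 -138 -16 0 0; 0 175 -173 -24 0 0; 0 210 -208 -32 0 0; 0 245 -242 -40 0 0; 0 280 -277 -48 0 0'
python3 - <<'E'
from h import *
R=lean(np.radians(-82.7),35);rod=np.array([633.2,291.4,37])
g=rod+19*R[:,0]
s=ctrl.observe();print(s["t"],s["joints"])
print("pre",row(g-130*R[:,0]+[0,0,60],R))
E
```

```text
t: 1.95
tcp_pos: [367.0, -349.8, 361.4]
eef_rot: [[0.0, 0.899, 0.439], [-0.0, 0.439, -0.899], [-1.0, 0.0, 0.0]]
ft_force: [1.5, 0.2, 0.7]
opening: 85.2
t: 2.75
tcp_pos: [496.9, 22.3, 361.7]
eef_rot: [[0.001, 0.269, 0.963], [-0.0, 0.963, -0.269], [-1.0, -0.0, 0.001]]
ft_force: [1.1, 0.5, -0.0]
opening: 85.0
2.75 [-1.83532691e-01 -2.02179555e-01  1.77769501e+00 -1.00645711e-04
  1.56495218e+00  8.88862177e-02]
pre [173.8 354.5  33.9 -22.2  -6.9 -34.5]
```

```bash
python3 -m pendant '20 44 4 -3 -1 -4; 42 88 8 -6 -2 -9; 64 132 12 -8 -3 -13; 86 176 17 -11 -4 -17; 108 220 21 -14 -5 -21; 130 264 25 -17 -6 -26; 152 308 30 -20 -6.5 -30; 173.8 354.5 33.9 -22.2 -6.9 -34.5'
python3 -m pendant '0 0 0 0 0 0; 0 0 0 0 0 0'
python3 - <<'E'
from h import *
R=lean(np.radians(-82.7),35);rod=np.array([633.2,291.4,37])
g=rod+19*R[:,0]
s=ctrl.observe();print(s["t"],s["joints"])
print("pre",row(g-130*R[:,0]+[0,0,0],R))
c=ctrl.camera("wrist");crop(c,"w1.png",0,0,640,480,1)
K=proj(c,[rod,rod+7*np.array([0,0,1])]);print(K)
for d in ctrl.find_in(c,"rod"):print(d)
E
```

```text
t: 3.55
tcp_pos: [626.5, 352.3, 187.5]
eef_rot: [[0.07, -0.101, 0.992], [-0.571, 0.812, 0.123], [-0.818, -0.575, -0.001]]
ft_force: [1.4, -1.1, 0.9]
opening: 84.9
t: 3.75
tcp_pos: [625.2, 351.1, 184.3]
eef_rot: [[0.065, -0.104, 0.992], [-0.571, 0.812, 0.122], [-0.818, -0.575, -0.006]]
ft_force: [-0.7, -0.4, 0.9]
opening: 85.0
3.75 [ 0.54021133  0.63299656  1.21557201 -0.55076346  1.57516731  0.49314909]
pre [44.2 35.2  0.7 -0.  -0.5  0.1]
[[325.63207276 175.51948894]
 [325.6061216  181.44823438]]
{'position': [326.4, 173.0], 'p': 0.56}
{'position': [317.5, 344.3], 'p': 0.32}
```

View pics/w1.png

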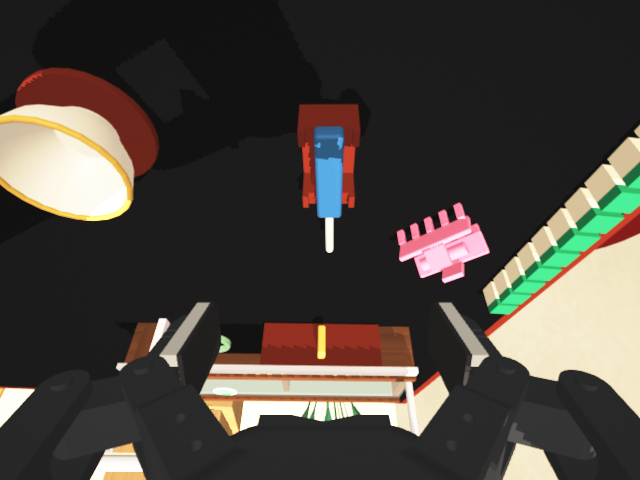

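```bash
python3 - <<'E'
from h import *
import pickle
c=ctrl.camera("wrist");pickle.dump(c,open("w1.pkl","wb"));crop(c,"w2.png",280,90,390,270,3.3)
E
```

```text
(no output)
```

View pics/w2.png

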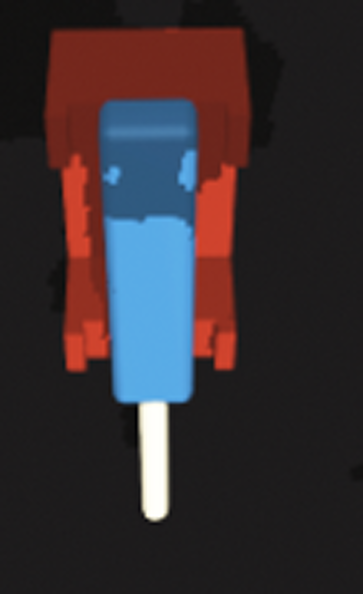

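```bash
cat > fit2.py <<'E'
import io,contextlib
with contextlib.redirect_stdout(io.StringIO()):
    import fit
from fit import *
W=pickle.load(open("w1.pkl","rb"))
w=lambda a,b:(280+a/3.3,90+b/3.3)
wo=[(W,(45,-11,44),w(114,402)),(W,(45,11,44),w(193,402)),(W,(-45,-11,44),w(101,132)),(W,(-45,11,44),w(198,132)),(W,(104,0,37),w(154,520))]
fit.obs=wo
for o in (wo,wo+fit.ob):
    fit.obs=o
    r=least_squares(fit.f,[636,285,-np.pi/2],loss="soft_l1",x_scale=[10,10,.05])
    print(r.x,np.degrees(r.x[2]));print(np.round(fit.f(r.x).reshape(-1,2)[:6],1).tolist())
E
python3 fit2.py
```

```text
[636.27228982 290.75972943  -1.43645926] -82.3030531496387
[[-0.1, 1.2], [-0.1, 0.9], [-0.4, -0.0], [0.6, -0.4], [0.1, -2.5]]
[635.68033784 291.18195759  -1.43823768] -82.40494911692396
[[-0.8, 0.8], [-0.8, 0.6], [-1.1, -0.6], [-0.0, -1.0], [-0.5, -2.8], [-0.3, -1.6]]
```

```bash
cat >> h.py <<'E'
rod0=np.array([635.9,291.0,37]);ryaw=np.radians(-82.4);RG=lean(ryaw,35);G=rod0+19*RG[:,0]
E
python3 - <<'E'
from h import *
print(row(G-70*RG[:,0],RG),row(G,RG))
E
```

```text
[110.1  40.    0.8  -0.7  -0.2  -0.2] [180.1  39.8   1.1  -0.7  -0.2  -0.2]
```

```bash
python3 -m pendant '30 13 0.8 -0.7 0 0; 60 27 0.8 -0.7 -0.2 -0.2; 90 40 0.8 -0.7 -0.2 -0.2; 110 40 0.8 -0.7 -0.2 -0.2; 110 40 0.8 -0.7 -0.2 -0.2;  110 40 0.8 -0.7 -0.2 -0.2'
python3 - <<'E'
from h import *
print(row(G,RG))
c=ctrl.camera("wrist");crop(c,"w3.png",0,0,640,480,1)
E
```

```text
t: 4.5
tcp_pos: [631.7, 320.1, 78.6]
eef_rot: [[0.074, -0.108, 0.991], [-0.57, 0.811, 0.131], [-0.819, -0.575, -0.001]]
ft_force: [0.3, 1.4, 0.9]
opening: 84.9
[69.9 -0.1  0.4  0.  -0.1  0.1]
```

View pics/w3.png

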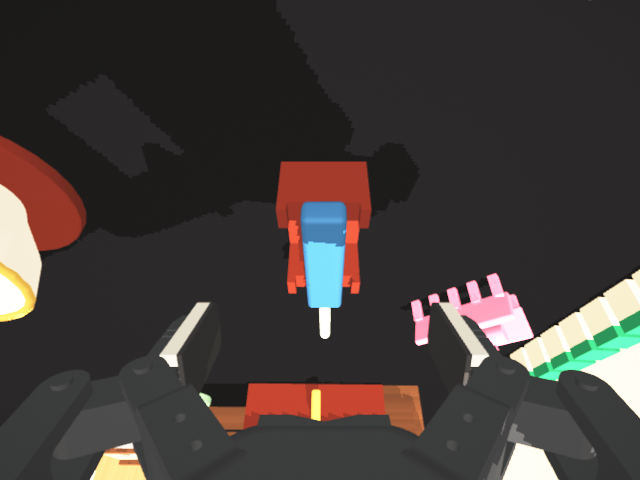

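```bash
python3 -m pendant '20 0 0.3 0 0 0; 40 0 0.3 0 0 0; 55 0 0.4 0 0 0; 65 0 0.4 0 0 0; 70 0 0.4 0 0 0; 70 0 0.4 0 0 0'
python3 - <<'E'
from h import *
print(row(G,RG))
c=ctrl.camera("wrist");crop(c,"w4.png",0,0,640,480,1)
c=ctrl.camera("scene");crop(c,"s4.png",190,250,430,410,3.3)
E
```

```text
t: 5.15
tcp_pos: [635.9, 280.5, 17.9]
eef_rot: [[0.072, -0.112, 0.991], [-0.571, 0.81, 0.133], [-0.818, -0.576, -0.006]]
ft_force: [0.2, -1.1, -0.3]
opening: 85.0
[-2.7 -2.4  1.4  0.2 -0.3  0.2]
```

View pics/w4.png

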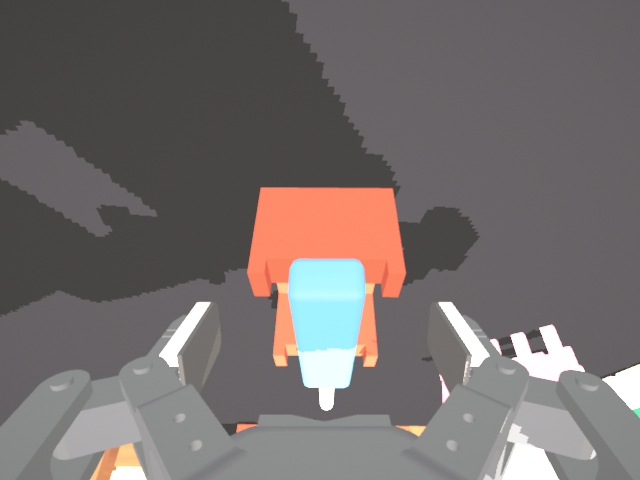

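View pics/s4.png

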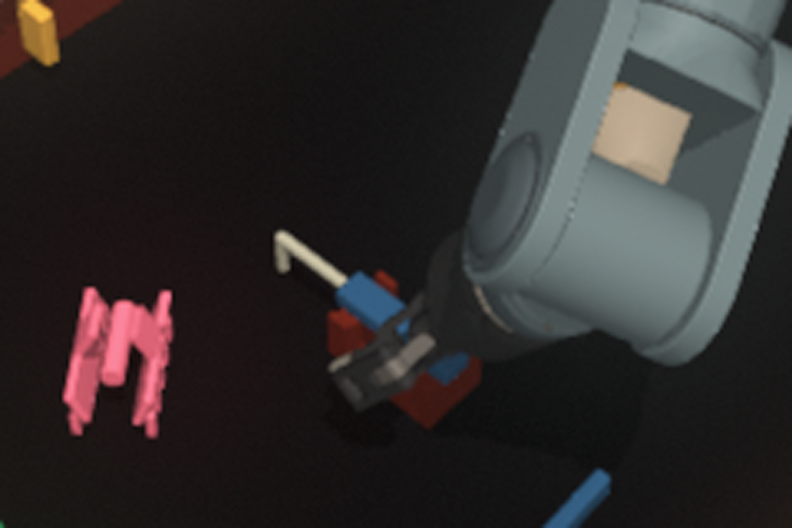

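```bash
python3 - <<'E'
from h import *
s=ctrl.observe();print(s["tcp_pos"],row(G,RG))
E
python3 -m pendant '-2 -1 1 0 0 0; -2 -1 1 0 0 0; -2 -1 1 0 0 0; -2 -1 1 0 0 0; -2 -1 1 0 0 0; -2 -1 1 0 0 0; -2 -1 1 0 0 0; -2 -1 1 0 0 0' 15 60
python3 -m pendant '0 0 0 0 0 0; 0 0 0 0 0 0; 0 0 0 0 0 0'
python3 - <<'E'
from h import *
print(row(G,RG))
c=ctrl.camera("wrist");crop(c,"w5.png",0,0,640,480,1)
E
```

```text
[636.27689032 281.10479122  18.59496614] [-1.7 -2.5  0.9  0.2 -0.2  0.1]
t: 6.05
tcp_pos: [636.9, 281.3, 20.2]
eef_rot: [[0.072, -0.112, 0.991], [-0.571, 0.81, 0.133], [-0.818, -0.576, -0.005]]
ft_force: [0.4, 1.4, 0.7]
opening: 20.9
t: 6.35
tcp_pos: [636.9, 281.2, 20.2]
eef_rot: [[0.072, -0.112, 0.991], [-0.571, 0.81, 0.133], [-0.818, -0.576, -0.005]]
ft_force: [0.3, 2.2, 1.9]
opening: 21.1
[-0.4 -1.5  0.3  0.2 -0.2  0.1]
```

View pics/w5.png

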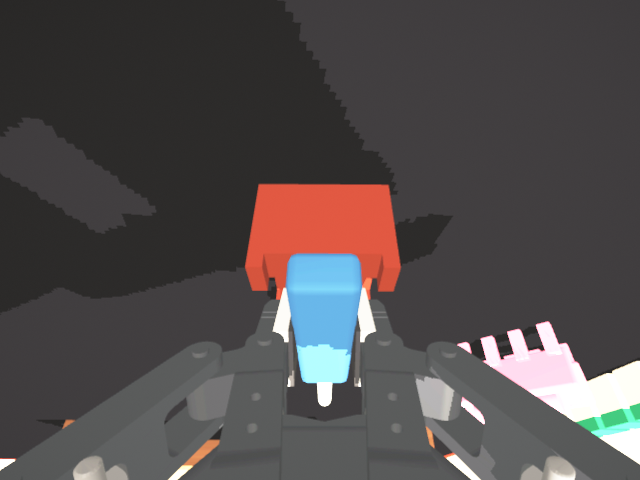

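```bash
cat >> h.py <<'E'
P0=np.array([636.9,281.2,20.2]);R0=np.array([[0.072,-0.112,0.991],[-0.571,0.81,0.133],[-0.818,-0.576,-0.005]])
R0=Ro.from_matrix(R0).as_matrix()
RB=rod_frame(ryaw)            # rod pose at grasp
rel_p=R0.T@(rod0-P0); rel_R=R0.T@RB
def tool_for_rod(pos,yaw):    # rod level
    Rt=rod_frame(yaw)@rel_R.T; return np.array(pos)-Rt@rel_p, Rt
def tool_for_tip(tl,yaw=None): # tip in locker frame
    yaw=L[2] if yaw is None else yaw
    t=l2w(tl); return tool_for_rod(t-rod_frame(yaw)@[100,0,-31],yaw)
def rod_now(s=None):
    s=s or ctrl.observe();R=s["eef_rot"];p=s["tcp_pos"]+R@rel_p;Rr=R@rel_R
    return p,Rr,p+Rr@[100,0,-31]
E
python3 -m pendant '-8 -6 0 0 0 0; -20 -14 0 0 0 0; -35 -25 0 0 0 0; -49 -34.5 0 0 0 0; -49 -34.5 0 0 0 0; -49 -34.5 0 0 0 0'
python3 - <<'E'
from h import *
p,R,t=rod_now();print(p,R[:,0],t)
c=ctrl.camera("scene");crop(c,"s5.png",190,210,430,410,3)
print(proj(c,[t,p,p+R@[104,0,0]]))
c=ctrl.camera("wrist");crop(c,"w6.png",200,200,440,440,2)
for z in(17,):
  print(row(*tool_for_tip([-70,-41,60])))
E
```

```text
t: 7.0
tcp_pos: [637.6, 281.4, 81.2]
eef_rot: [[0.073, -0.111, 0.991], [-0.57, 0.811, 0.133], [-0.818, -0.575, -0.004]]
ft_force: [-0.5, -0.8, -2.4]
opening: 21.1
[636.53124479 291.15351233  97.958766  ] [ 1.32038791e-01 -9.91244269e-01 -7.46592923e-04] [649.7781264  192.0581624   66.88415017]
[[273.97654792 312.27667821]
 [310.81042055 329.37765843]
 [272.02314956 300.89382137]]
[ 118.1 -156.5 -210.9    1.7    1.1    0. ]
```

View pics/s5.png

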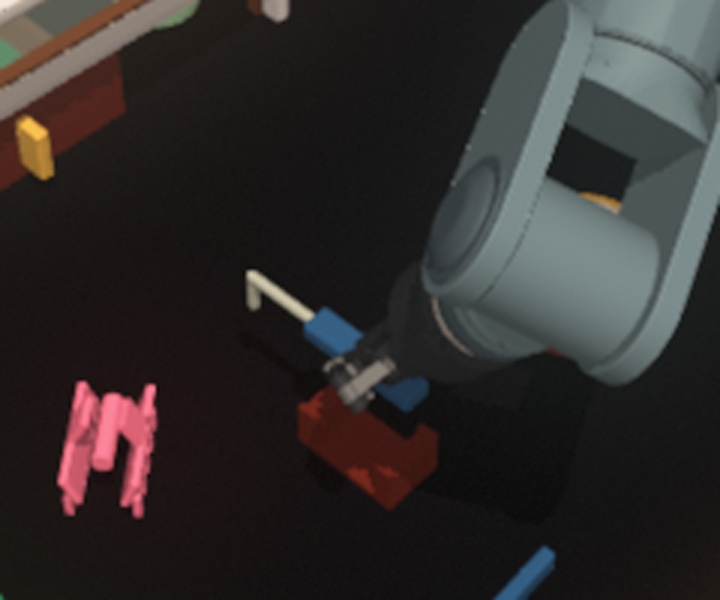

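View pics/w6.png

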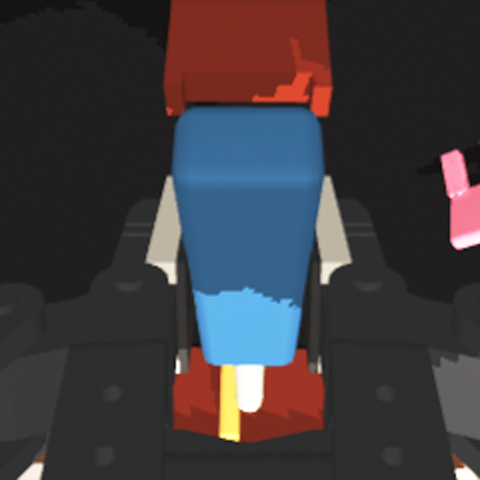

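```bash
python3 -m pendant '8 -12 -15 0 0 0; 25 -34 -45 0.4 0.2 0; 42 -56 -75 0.7 0.4 0; 59 -79 -106 1 0.6 0; 77 -102 -137 1.3 0.8 0; 95 -126 -169 1.6 1 0; 110 -146 -197 1.7 1.1 0; 118 -156.5 -211 1.7 1.1 0'
python3 -m pendant '0 0 0 0 0 0; 0 0 0 0 0 0'
python3 - <<'E'
from h import *
p,R,t=rod_now();print(w2l(p),w2l(t),R[:,0]@LR[:,0],R[:,0],ctrl.observe()["joints"])
c=ctrl.camera("top");crop(c,"t5.png",300,30,520,300,2.2)
c=ctrl.camera("scene");crop(c,"s6.png",90,100,410,340,2.5)
print(proj(c,[t]),(proj(c,[t])-[90,100])*2.5)
for d in ctrl.outline_of(c,"bangle")[:2]: print(d["p"],d["position"])
print(row(*tool_for_tip([-20,-41,17])))
E
```

```text
t: 7.9
tcp_pos: [450.5, 57.1, 73.2]
eef_rot: [[0.049, -0.084, 0.995], [-0.574, 0.813, 0.096], [-0.817, -0.576, -0.009]]
ft_force: [0.6, -0.4, -0.4]
opening: 20.9
t: 8.1
tcp_pos: [454.0, 58.9, 74.5]
eef_rot: [[0.053, -0.082, 0.995], [-0.573, 0.814, 0.098], [-0.818, -0.576, -0.004]]
ft_force: [0.5, -0.8, -1.3]
opening: 21.4
[-170.2198342   -40.40801255   91.34600884] [-70.21763287 -40.45711818  60.35314969] 0.9999996892793909 [ 9.68015291e-02 -9.95303702e-01  7.12682724e-05] [ 0.2009382   0.16306387  2.07830644 -0.69982662  1.09407789  0.49465551]
[[280.38422092 219.03537097]] [[475.96055229 297.58842744]]
0.55 [249.8, 216.9]
[ 65.  -16.3  -1.5  -0.    0.1   0. ]
```

View pics/t5.png

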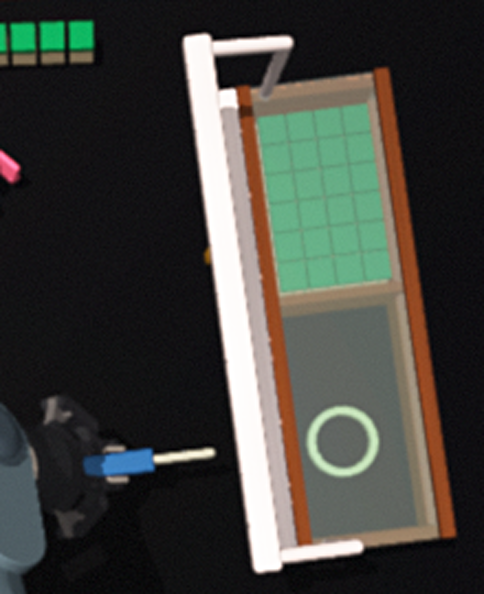

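View pics/s6.png

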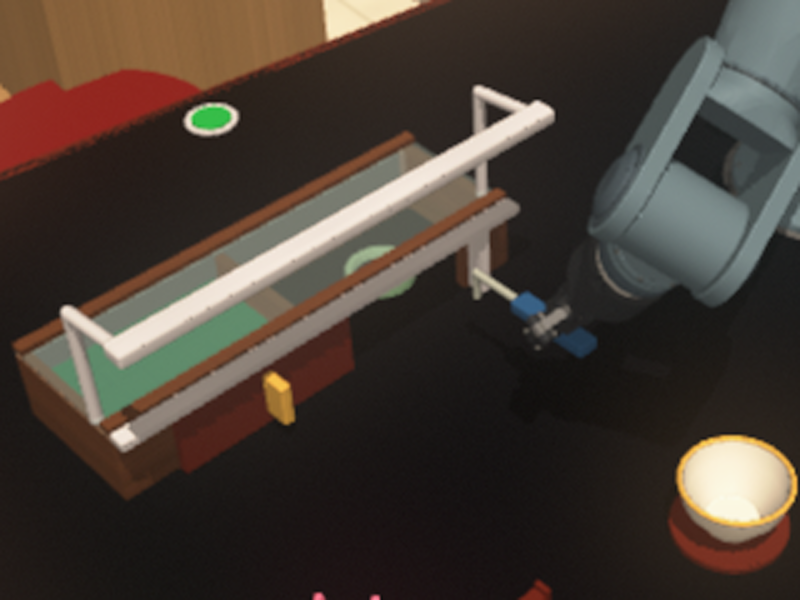

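```bash
python3 -m pendant '10 -2 0 0 0 0; 25 -6 0 0 0 0; 45 -10 -1 0 0 0; 58 -14 -1.5 0 0 0; 65 -16.3 -1.5 0 0.1 0; 65 -16.3 -1.5 0 0.1 0; 65 -16.3 -1.5 0 0.1 0'
python3 - <<'E'
from h import *
s=ctrl.observe();p,R,t=rod_now();print(w2l(p),w2l(t),s["joints"])
print(row(*tool_for_tip([66,-41,17])))
E
```

```text
t: 8.95
tcp_pos: [457.6, 8.2, 31.2]
eef_rot: [[0.051, -0.082, 0.995], [-0.574, 0.813, 0.097], [-0.818, -0.576, -0.005]]
ft_force: [-0.5, -0.6, -2.0]
opening: 21.0
[-119.34883155  -41.79193248   47.99397386] [-19.34094486 -41.97127259  17.01994544] [ 0.09173445  0.22714791  2.11368765 -0.77508177  0.96656558  0.50177873]
[ 49.1 -69.8   0.9  -0.1  -0.1   0. ]
```

```bash
python3 -m pendant '6 -9 0 0 0 0; 14 -20 0.3 0 0 0; 23 -33 0.5 0 0 0; 32 -46 0.7 0 0 0; 40 -57 0.9 0 0 0; 46 -65.5 0.9 -0.1 -0.1 0; 49 -69.8 0.9 -0.1 -0.1 0; 49 -69.8 0.9 -0.1 -0.1 0'
python3 -m pendant '0 0 0 0 0 0; 0 0 0 0 0 0'
python3 - <<'E'
from h import *
s=ctrl.observe();p,R,t=rod_now();print(w2l(p),w2l(t),s["joints"])
print(row(*tool_for_tip([66,-41,3])))
c=ctrl.camera("top");crop(c,"t6.png",340,130,520,300,3.5)
print((proj(c,[t])-[340,130])*3.5)
c=ctrl.camera("scene");crop(c,"s7.png",90,100,410,340,2.5)
c=ctrl.camera("wrist");crop(c,"w7.png",0,0,640,480,1)
E
```

```text
t: 9.75
tcp_pos: [466.5, -77.2, 31.3]
eef_rot: [[0.053, -0.083, 0.995], [-0.574, 0.813, 0.098], [-0.817, -0.576, -0.005]]
ft_force: [-0.0, 0.1, -0.5]
opening: 21.3
t: 9.95
tcp_pos: [466.4, -76.2, 31.1]
eef_rot: [[0.053, -0.085, 0.995], [-0.573, 0.813, 0.1], [-0.818, -0.576, -0.005]]
ft_force: [0.3, 0.7, -1.2]
opening: 21.1
[-34.53052719 -41.28006854  47.91737208] [ 65.47550945 -41.1238328   16.93724578] [-0.09589549  0.20305296  2.14395461 -0.83918058  0.86356729  0.38805158]
[11.7  7.6  0.3  0.1  0.1  0. ]
[[392.6516096  350.43237922]]
```

View pics/t6.png

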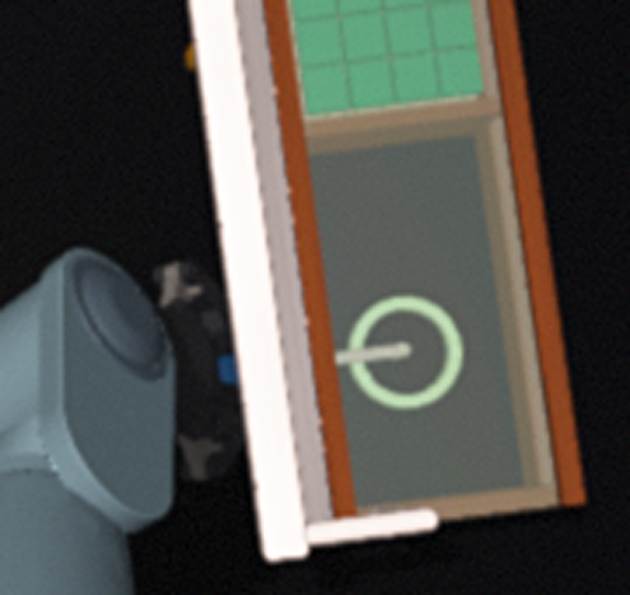

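View pics/s7.png

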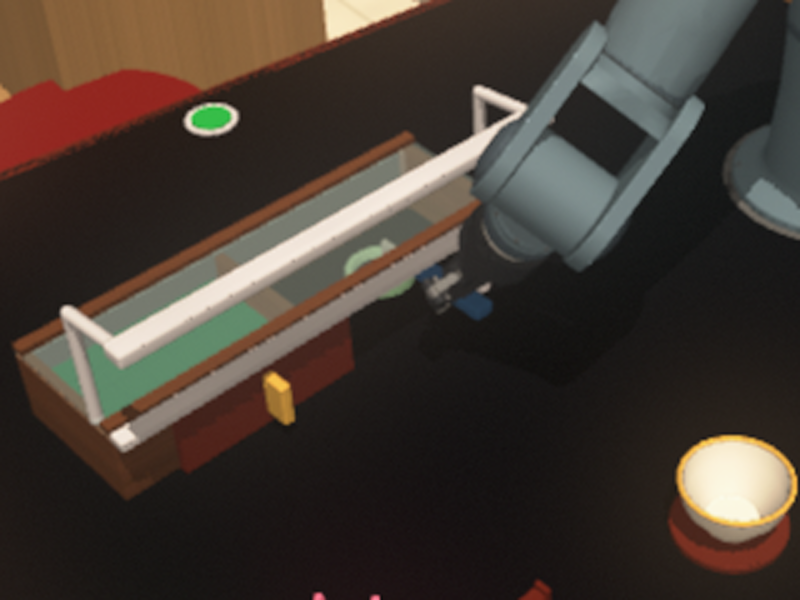

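View pics/w7.png

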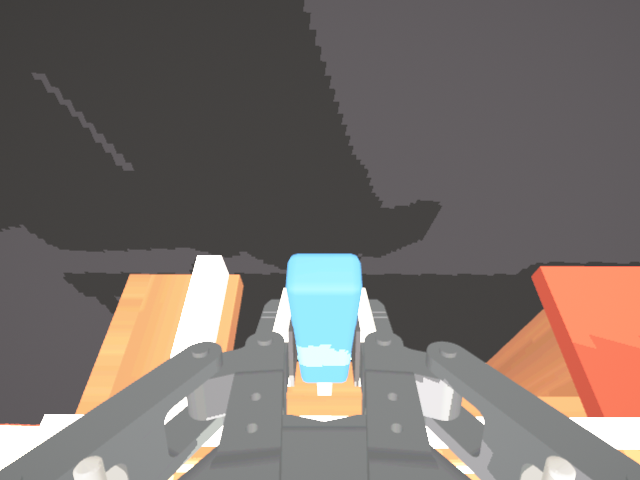

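```bash
python3 -m pendant '3 2 0 0 0 0; 6 4 0 0 0 0; 9 6 0.2 0 0 0; 11.5 7.6 0.3 0 0 0; 11.5 7.6 0.3 0 0 0; 11.5 7.6 0.3 0 0 0'
python3 - <<'E'
from h import *
s=ctrl.observe();p,R,t=rod_now();print(w2l(p),w2l(t),s["ft_force"])
T=tool_for_tip([66,-41,3])[0];
print(row(*tool_for_tip([30,-41,3])),row(*tool_for_tip([-45,-41,3])),row(*tool_for_tip([-65,-41,3])))
E
```

```text
t: 10.7
tcp_pos: [466.7, -77.0, 17.3]
eef_rot: [[0.053, -0.084, 0.995], [-0.573, 0.813, 0.099], [-0.818, -0.576, -0.006]]
ft_force: [0.4, 0.4, -0.3]
opening: 21.1
[-33.74415414 -41.11475662  34.05215081] [ 66.26433574 -41.02668117   3.079676  ] [ 0.39708216  0.35117552 -0.3182802 ]
[-20.8  29.7   0.2   0.1   0.    0. ] [-64.   91.    0.3   0.1   0.    0. ] [-7.550e+01  1.073e+02  3.000e-01  1.000e-01  0.000e+00  0.000e+00]
```

```bash
python3 -m pendant '-2.3 3.3 0 0 0 0; -4.6 6.6 0 0 0 0; -6.9 9.9 0 0 0 0; -9.2 13.1 0 0 0 0; -11.5 16.4 0 0 0 0; -14 20 0.1 0 0 0; -17.5 25 0.1 0 0 0; -20.8 29.7 0.2 0 0 0'
python3 - <<'E'
from h import *
s=ctrl.observe();p,R,t=rod_now();print(w2l(p),w2l(t),s["ft_force"])
print(row(*tool_for_tip([-45,-41,3])))
c=ctrl.camera("top");crop(c,"t7.png",340,130,520,300,3.5)
E
```

```text
t: 11.5
tcp_pos: [463.3, -40.4, 17.3]
eef_rot: [[0.053, -0.084, 0.995], [-0.574, 0.813, 0.099], [-0.817, -0.576, -0.005]]
ft_force: [0.3, -0.7, -0.6]
opening: 21.5
[-70.47977097 -40.89049631  34.13973696] [ 29.53270535 -40.79015158   3.18017446] [ 0.27821119 -0.65500784 -0.6231055 ]
[-42.8  61.    0.    0.    0.    0. ]
```

View pics/t7.png

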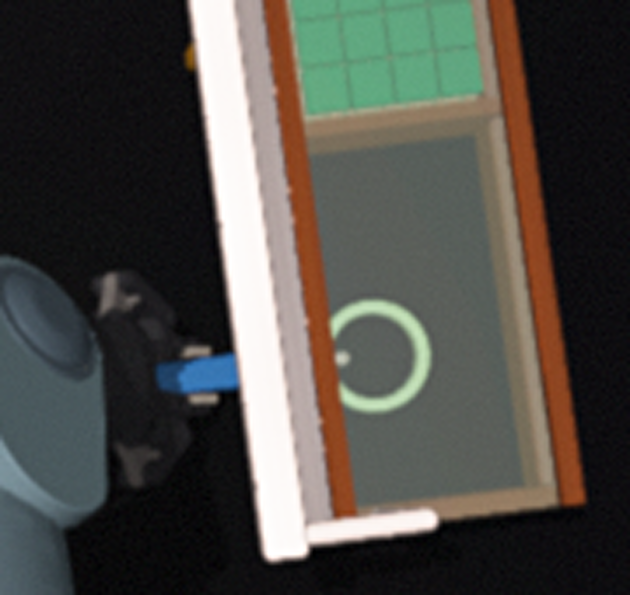

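The ring has moved with the hook (hook against its near wall at 342,357). Continue pulling, slowly.

```bash
python3 -m pendant '-2.5 3.6 0 0 0 0; -6 8.5 0 0 0 0; -10 14 0 0 0 0; -14 20 0 0 0 0; -18 26 0 0 0 0; -22 31.5 0 0 0 0; -26 37 0 0 0 0; -30 43 0 0 0 0'
python3 -m pendant '-4 5.7 0 0 0 0; -8 11.4 0 0 0 0; -12 17 0 0 0 0; -16 23 0 0 0 0; -20 28.5 0 0 0 0; -24 34 0 0 0 0; -28 40 0 0 0 0; -32 45.5 0 0 0 0'
python3 - <<'E'
from h import *
s=ctrl.observe();p,R,t=rod_now();print(w2l(p),w2l(t),s["ft_force"])
print(row(*tool_for_tip([-112,-41,3])))
c=ctrl.camera("top");crop(c,"t8.png",300,130,520,300,3.5)
E
```

```text
t: 12.35
tcp_pos: [458.0, 11.9, 17.1]
eef_rot: [[0.053, -0.084, 0.995], [-0.574, 0.813, 0.099], [-0.817, -0.576, -0.005]]
ft_force: [0.9, -0.2, -0.4]
opening: 21.3
t: 13.15
tcp_pos: [452.5, 67.3, 17.0]
eef_rot: [[0.053, -0.084, 0.995], [-0.573, 0.813, 0.099], [-0.818, -0.576, -0.005]]
ft_force: [0.2, -0.2, -0.5]
opening: 21.4
[-178.6729992   -41.13147537   33.77955559] [-78.66497572 -41.03412835   2.8056026 ] [ 0.2352678  -0.18170882 -0.48680641]
[-19.4  27.1   0.2   0.    0.    0. ]
```

View pics/t8.png

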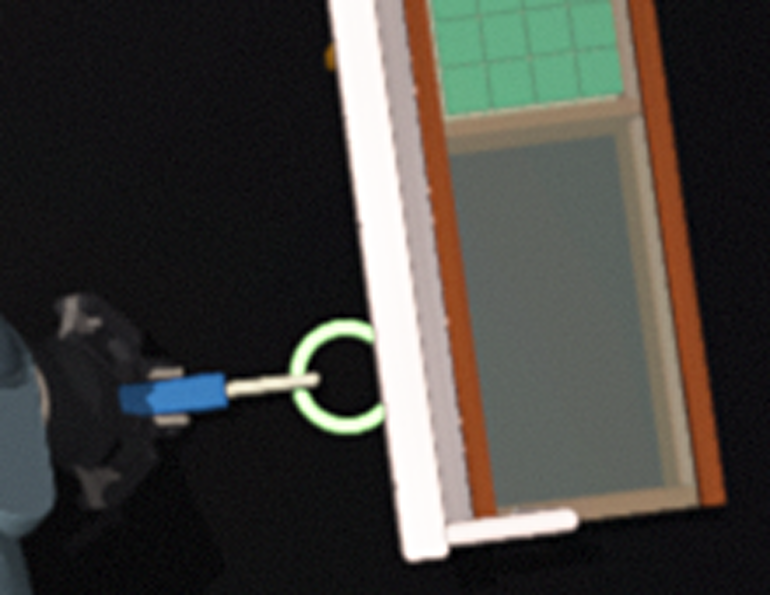

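```bash
python3 -m pendant '-4 5.7 0 0 0 0; -8 11.4 0 0 0 0; -12 17 0 0 0 0; -16 23 0 0 0 0; -20 28.5 0 0 0 0; -23 32.7 0 0 0 0; -25 35.5 0 0 0 0; -26 37 0 0 0 0'
python3 - <<'E'
from h import *
s=ctrl.observe();p,R,t=rod_now();tl=w2l(t);print(tl,s["ft_force"])
# back hook 8 mm toward locker (centre of hole), then up
print(row(*tool_for_tip([tl[0]+12,-41,3])),row(*tool_for_tip([tl[0]+12,-41,60])))
c=ctrl.camera("top");crop(c,"t9.png",280,130,500,300,3.5)
E
```

```text
t: 14.0
tcp_pos: [448.1, 112.0, 16.9]
eef_rot: [[0.053, -0.084, 0.995], [-0.573, 0.813, 0.1], [-0.818, -0.576, -0.005]]
ft_force: [-0.3, -1.1, -0.7]
opening: 21.0
[-123.61474496  -41.06116564    2.76909438] [-0.30610335 -1.05437031 -0.67887968]
[  6.7 -10.    0.1   0.1   0.    0. ] [-39.9 -42.8  -0.2   0.1   0.    0. ]
```

View pics/t9.png

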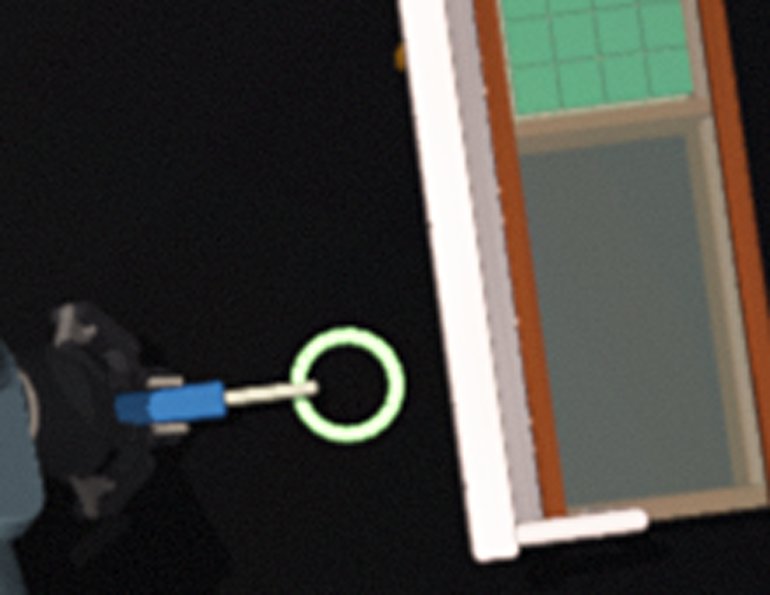

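```bash
python3 -m pendant '2.5 -4 0 0 0 0; 5 -7.5 0 0 0 0; 6.7 -10 0 0 0 0; 0 -14 0 0 0 0; -10 -21.5 0 0 0 0; -25 -32 0 0 0 0; -40 -43 0 0 0 0; -48 -49 0 0 0 0'
python3 - <<'E'
from h import *
s=ctrl.observe();p,R,t=rod_now();print(w2l(t),s["ft_force"])
print(row(*tool_for_rod(rod0+[0,0,60],ryaw)))
c=ctrl.camera("top");
for d in ctrl.find_in(c,"bangle")[:2]: print(d, w2l(p2w(c,d["position"],11)))
E
```

```text
t: 14.85
tcp_pos: [450.9, 99.7, 86.9]
eef_rot: [[0.056, -0.082, 0.995], [-0.573, 0.814, 0.099], [-0.818, -0.575, -0.002]]
ft_force: [-0.2, 0.2, -1.1]
opening: 21.3
[-111.12792215  -39.43338291   72.72055168] [-0.21012036  0.15185442 -1.0782903 ]
[-88.  136.2 203.2  -1.7  -0.9  -0. ]
{'position': [394.6, 238.8], 'p': 0.75} [-64.08397325 -44.6288657   11.        ]
```

```bash
python3 -m pendant '-6 9 14 0 0 0; -19 29 43 -0.4 -0.2 0; -32 50 74 -0.7 -0.3 0; -45 70 104 -1 -0.5 0; -58 90 134 -1.3 -0.6 0; -71 110 164 -1.5 -0.8 0; -82 127 190 -1.7 -0.9 0; -88 136 203 -1.7 -0.9 0'
python3 -m pendant '0 0 0 0 0 0; 0 0 0 0 0 0; 0 0 0 0 0 0'
python3 - <<'E'
from h import *
s=ctrl.observe();p,R,t=rod_now();print(p,R[:,0])
print(row(*tool_for_rod(rod0+[0,0,8],ryaw)),row(*tool_for_rod(rod0+[0,0,0.5],ryaw)))
c=ctrl.camera("top");crop(c,"t10.png",200,30,520,300,2.4)
u=[280+348/3.5,130+384/3.5];print(w2l(p2w(c,u,11)))
for d in ctrl.find_in(c,"bangle")[:2]: print(d, w2l(p2w(c,d["position"],11)))
c=ctrl.camera("wrist");crop(c,"w10.png",0,0,640,480,1)
E
```

```text
t: 15.75
tcp_pos: [636.6, 281.9, 75.6]
eef_rot: [[0.069, -0.115, 0.991], [-0.572, 0.81, 0.133], [-0.818, -0.576, -0.01]]
ft_force: [0.7, -0.3, -0.7]
opening: 21.1
t: 16.05
tcp_pos: [634.5, 279.7, 76.2]
eef_rot: [[0.067, -0.114, 0.991], [-0.572, 0.809, 0.132], [-0.817, -0.576, -0.011]]
ft_force: [-0.1, 0.1, -0.2]
opening: 20.9
[633.58442612 289.56900759  92.97973876] [ 1.31130645e-01 -9.91364848e-01  7.01244278e-04]
[38.5 28.6  3.1  0.1 -0.3  0. ] [44.7 32.9  3.2  0.1 -0.3  0. ]
[-98.24272472 -42.55875716  11.        ]
{'position': [287.4, 101.3], 'p': 0.73} [-267.94688209  299.37366652   11.        ]
{'position': [386.6, 249.4], 'p': 0.57} [-84.97464855 -66.19970339  11.        ]
```

View pics/t10.png

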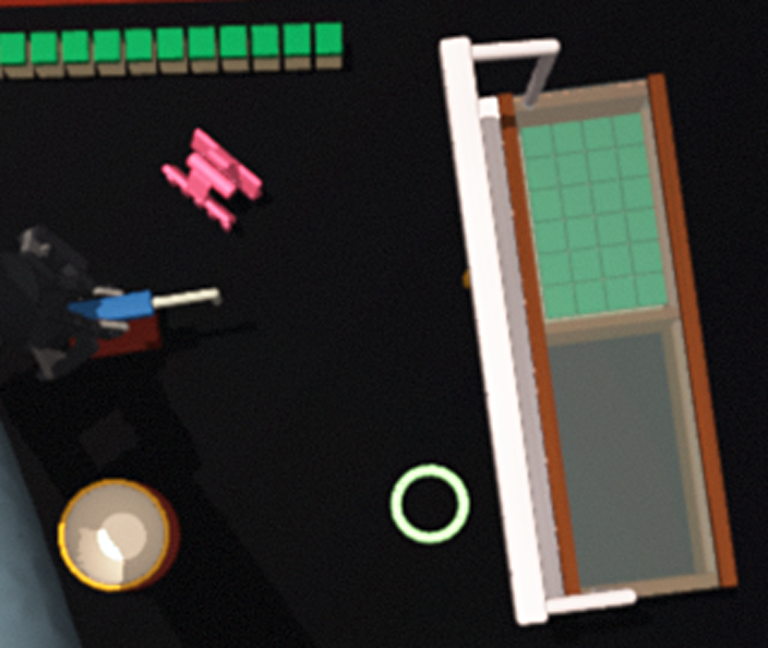

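View pics/w10.png

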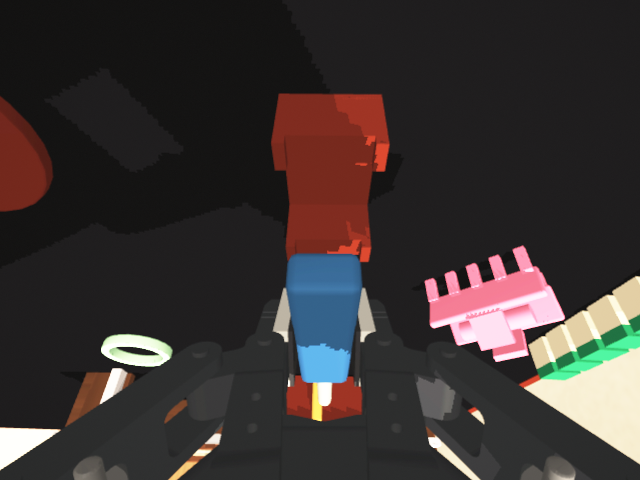

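```bash
python3 -m pendant '8 6 2 0 0 0; 20 15 3 0 0 0; 31 23 3 0 -0.2 0; 38 28.5 3 0 -0.3 0; 38 28.5 3 0 -0.3 0; 38 28.5 3 0 -0.3 0'
python3 - <<'E'
from h import *
s=ctrl.observe();p,R,t=rod_now();print(p,R[:,0],s["ft_force"])
print(row(*tool_for_rod(rod0+[0,0,0],ryaw)))
E
```

```text
t: 16.8
tcp_pos: [637.8, 282.3, 29.0]
eef_rot: [[0.073, -0.114, 0.991], [-0.571, 0.809, 0.135], [-0.817, -0.576, -0.006]]
ft_force: [0.4, 0.2, -1.3]
opening: 21.2
[636.73490574 292.06507783  45.79181217] [ 1.34711871e-01 -9.90884707e-01  4.56817657e-04] [ 0.44160521  0.16438904 -1.28941233]
[ 7.7  4.3 -0.9  0.1  0.1  0. ]
```

```bash
python3 -m pendant '2 1.2 -0.2 0 0 0; 4 2.4 -0.5 0 0 0; 6 3.6 -0.7 0 0 0; 7.5 4.4 -0.8 0 0 0; 7.5 4.4 -0.8 0 0 0; 7.5 4.4 -0.8 0 0 0'
python3 - <<'E'
from h import *
s=ctrl.observe();p,R,t=rod_now();print(p,R[:,0],s["ft_force"])
c=ctrl.camera("scene");crop(c,"s11.png",190,210,430,410,3)
E
```

```text
t: 17.4
tcp_pos: [637.1, 281.5, 20.8]
eef_rot: [[0.074, -0.114, 0.991], [-0.571, 0.81, 0.135], [-0.818, -0.576, -0.005]]
ft_force: [-0.0, -0.8, -1.8]
opening: 21.2
[636.12314049 291.25239264  37.5996175 ] [ 1.34568753e-01 -9.90904256e-01  8.08353524e-05] [-0.00869329 -0.82353866 -1.77764167]
```

View pics/s11.png

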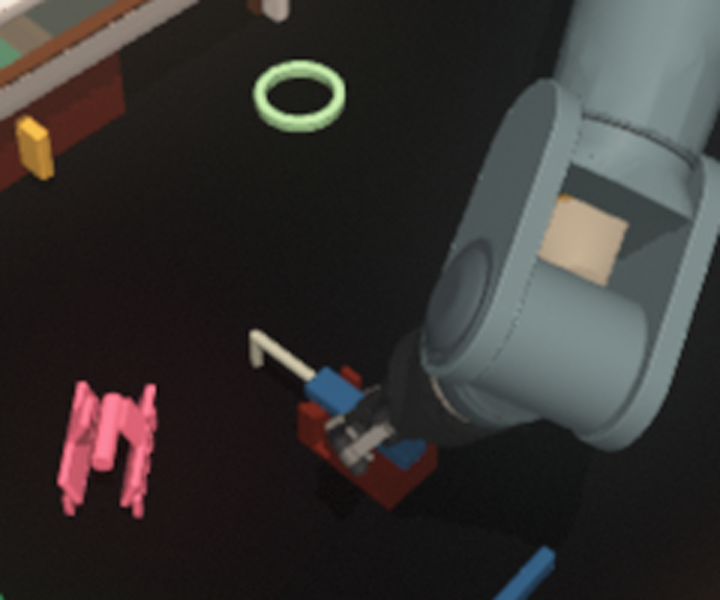

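```bash
python3 -m pendant '0 0 0 0 0 0; 0 0 0 0 0 0; 0 0 0 0 0 0; 0 0 0 0 0 0; 0 0 0 0 0 0; 0 0 0 0 0 0; 0 0 0 0 0 0; 0 0 0 0 0 0' 85
python3 -m pendant '-5 0 0 0 0 0; -20 0 0 0 0 0; -45 0 0 0 0 0; -80 0 0 0 0 0; -110 0 0 0 0 0; -120 0 0 0 0 0; -120 0 0 0 0 0' 
python3 - <<'E'
from h import *
c=ctrl.camera("wrist");crop(c,"w11.png",0,0,640,480,1)
E
```

```text
t: 18.25
tcp_pos: [637.2, 281.5, 20.8]
eef_rot: [[0.074, -0.114, 0.991], [-0.571, 0.81, 0.135], [-0.818, -0.576, -0.005]]
ft_force: [-0.6, 0.2, -0.6]
opening: 84.8
t: 18.95
tcp_pos: [629.0, 351.7, 121.4]
eef_rot: [[0.078, -0.113, 0.991], [-0.569, 0.811, 0.137], [-0.819, -0.574, -0.001]]
ft_force: [0.9, -0.2, 0.6]
opening: 84.9
```

View pics/w11.png

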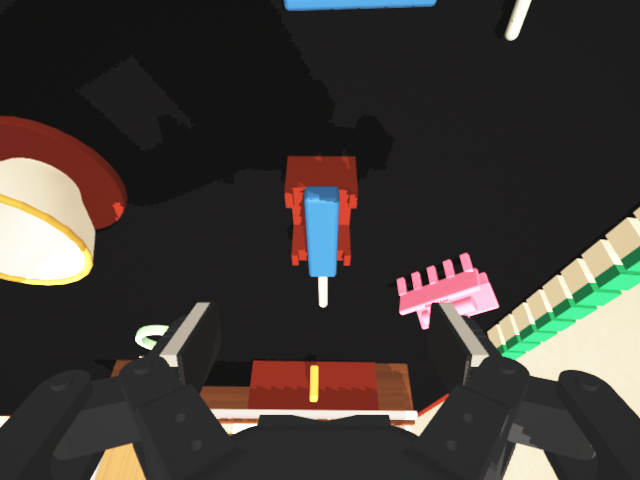

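```bash
python3 - <<'E'
from h import *
R=lean(L[2],35);g=l2w([-32,222,30])
s=ctrl.observe();print(w2l(s["tcp_pos"]),g-120*R[:,0]);print(row(g-120*R[:,0],R))
E
```

```text
[-433.37870306  161.14470904  119.20320235] [721.30127978  25.3113588  128.29824531]
[ 1.849e+02 -2.791e+02  4.790e+01  2.000e+00  1.100e+00  1.000e-01]
```

```bash
python3 -m pendant '12 -18 3 0 0 0; 38 -57 10 0.4 0.2 0; 64 -97 17 0.8 0.4 0; 90 -136 23 1 0.6 0; 116 -175 30 1.4 0.8 0; 142 -214 37 1.7 0.9 0; 168 -254 44 2 1.1 0; 185 -279 48 2 1.1 0' 0
python3 -m pendant '0 0 0 0 0 0; 0 0 0 0 0 0; 0 0 0 0 0 0'
python3 - <<'E'
from h import *
R=lean(L[2],35);g=l2w([-32,222,30])
s=ctrl.observe();print(w2l(s["tcp_pos"]),s["joints"]);print(row(g,R))
c=ctrl.camera("scene");crop(c,"s12.png",90,100,410,340,2.5)
print((proj(c,[g])-[90,100])*2.5)
c=ctrl.camera("wrist");crop(c,"w12.png",0,0,640,480,1)
c=ctrl.camera("top");crop(c,"t12.png",150,30,520,300,2.1)
E
```

```text
t: 19.8
tcp_pos: [720.3, 19.2, 126.3]
eef_rot: [[0.049, -0.077, 0.996], [-0.574, 0.814, 0.092], [-0.817, -0.576, -0.004]]
ft_force: [0.2, -0.4, -0.3]
opening: -0.1
t: 20.1
tcp_pos: [720.2, 25.1, 126.7]
eef_rot: [[0.053, -0.08, 0.995], [-0.573, 0.814, 0.096], [-0.818, -0.576, -0.003]]
ft_force: [-0.0, 1.1, 0.1]
opening: -0.3
[-100.69993879  220.91918773  126.74667851] [ 0.08160167  0.56879797  1.42242553 -0.65841967  1.2246915   0.23863225]
[ 1.187e+02 -5.000e-01  1.500e+00  0.000e+00 -2.000e-01  1.000e-01]
[[227.8430253  441.97863178]]
```

View pics/s12.png

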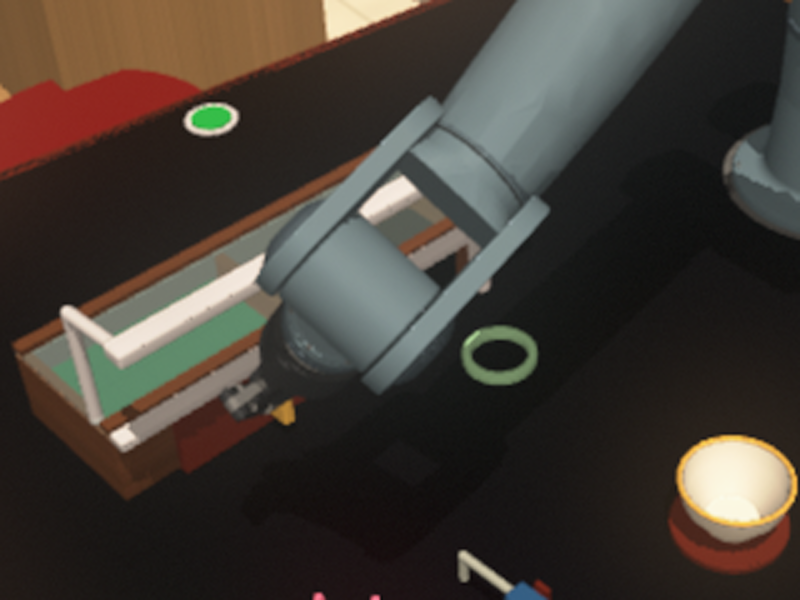

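View pics/w12.png

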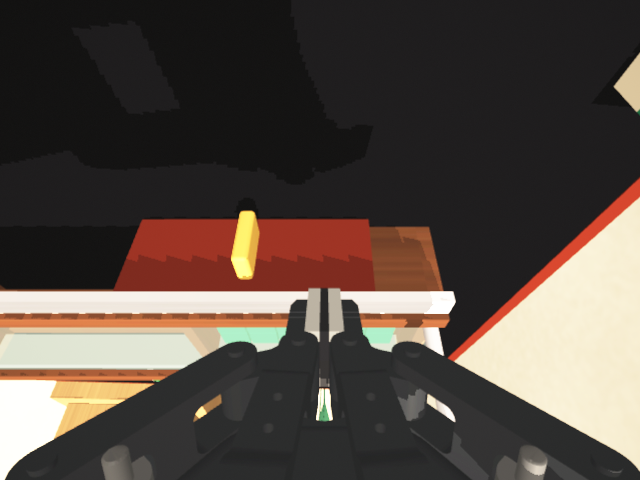

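View pics/t12.png

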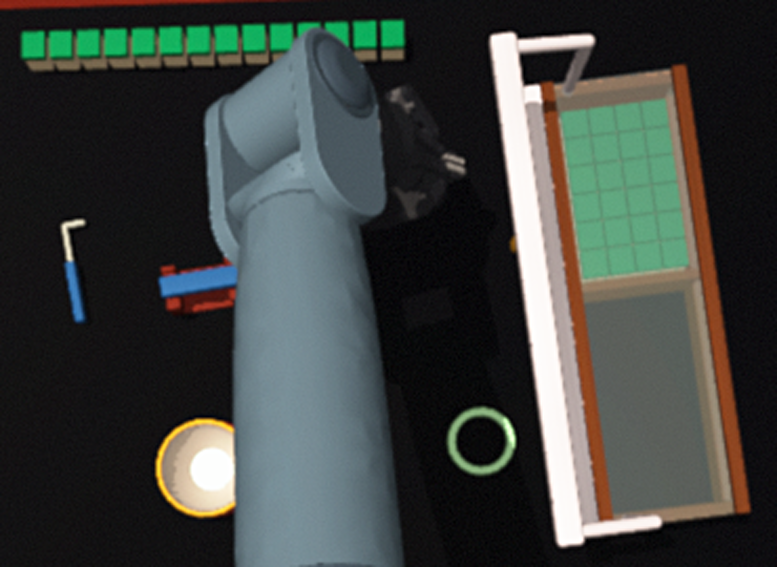

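```bash
python3 -m pendant '15 0 0 0 0 0; 40 0 0.5 0 0 0; 65 0 1 0 0 0; 90 0 1.5 0 -0.2 0; 107 0 1.5 0 -0.2 0; 116 0 1.5 0 -0.2 0; 116 0 1.5 0 -0.2 0; 116 0 1.5 0 -0.2 0'
python3 - <<'E'
from h import *
R=lean(L[2],35)
s=ctrl.observe();print(w2l(s["tcp_pos"]),s["joints"],s["ft_force"])
for y in (180,100,21):print(row(l2w([-32,y,30]),R))
c=ctrl.camera("scene");crop(c,"s13.png",90,180,330,340,3.3)
c=ctrl.camera("wrist");crop(c,"w13.png",0,0,640,480,1)
E
```

```text
t: 21.05
tcp_pos: [729.6, -41.1, 33.9]
eef_rot: [[0.059, -0.079, 0.995], [-0.573, 0.814, 0.098], [-0.818, -0.576, 0.003]]
ft_force: [0.5, 0.2, 0.3]
opening: -0.3
[-33.95254878 223.81693556  33.92404184] [-0.01128143  0.68479182  1.44307897 -0.71485223  1.06091885  0.26662736] [0.54958642 0.1583514  0.26836547]
[  4.2   0.6 -43.8  -0.1   0.2   0.2]
[ 3.900e+00  5.000e-01 -1.238e+02 -1.000e-01  2.000e-01  2.000e-01]
[ 3.700e+00  4.000e-01 -2.028e+02 -1.000e-01  2.000e-01  2.000e-01]
```

View pics/s13.png

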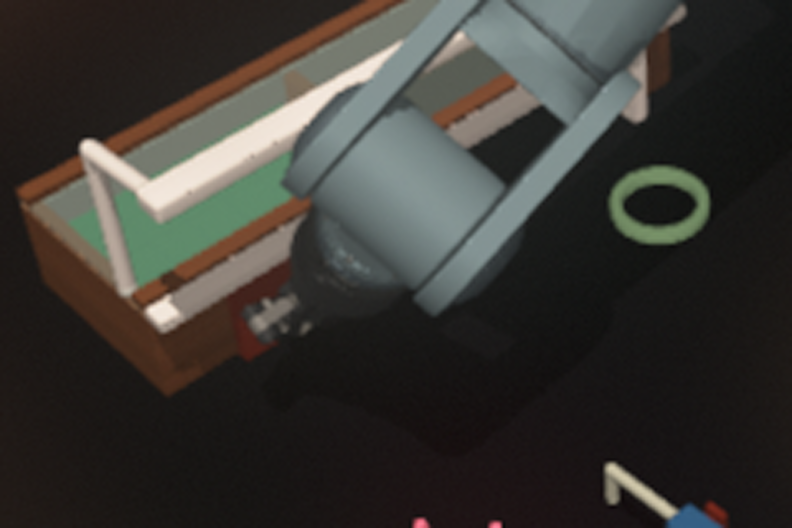

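View pics/w13.png

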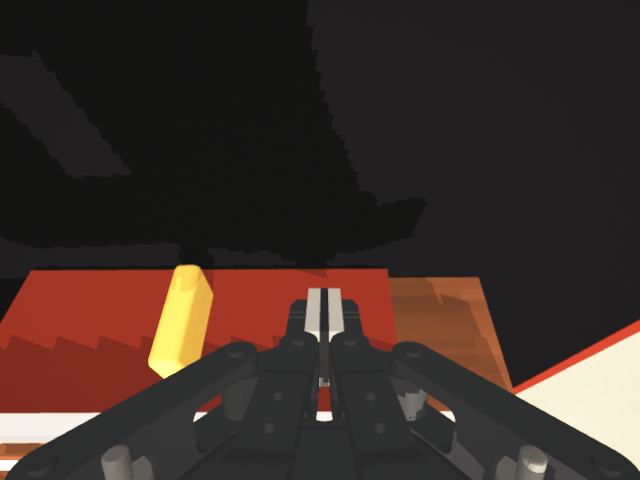

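```bash
python3 -m pendant '1 0 -8 0 0 0; 1 0 -20 0 0 0; 1 0 -30 0 0 0; 1 0 -38 0 0 0; 1 0 -48 0 0 0; 1 0 -60 0 0 0; 1 0 -72 0 0 0; 1 0 -84 0 0 0'
python3 - <<'E'
from h import *
R=lean(L[2],35)
s=ctrl.observe();print(w2l(s["tcp_pos"]),s["ft_force"])
for y in (50,21):print(row(l2w([-33,y,32]),R))
c=ctrl.camera("wrist");crop(c,"w14.png",0,0,640,480,1)
E
```

```text
t: 21.95
tcp_pos: [645.5, -50.1, 32.6]
eef_rot: [[0.06, -0.079, 0.995], [-0.572, 0.814, 0.099], [-0.818, -0.576, 0.004]]
ft_force: [2.5, 0.0, -1.0]
opening: -0.3
[-33.1616282  139.20248056  32.64660968] [ 2.49561652  0.00311662 -0.98004532]
[  0.3   0.1 -89.2  -0.1   0.2   0.1]
[ 1.000e-01  1.000e-01 -1.182e+02 -1.000e-01  2.000e-01  1.000e-01]
```

View pics/w14.png

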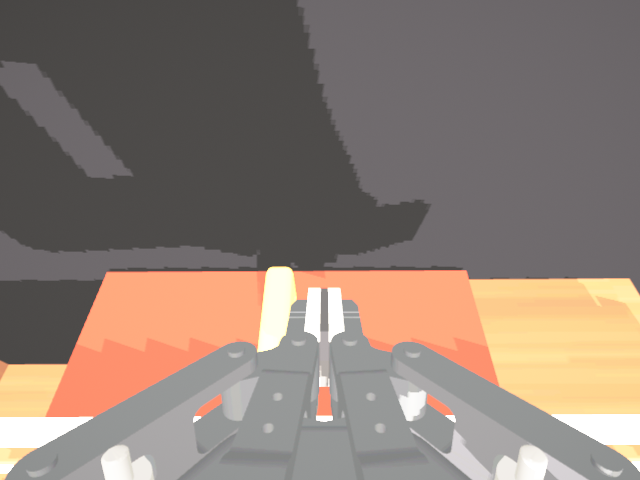

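Contact with the fin is good and the door is moving with about 2.5 N. Continue.

```bash
python3 -m pendant '0 0 -12 0 0 0; 0 0 -24 0 0 0; 0 0 -36 0 0 0; 0 0 -48 0 0 0; 0 0 -60 0 0 0; 0 0 -72 0 0 0; 0 0 -82 0 0 0; 0 0 -90 0 0 0'
python3 - <<'E'
from h import *
R=lean(L[2],35)
s=ctrl.observe();print(w2l(s["tcp_pos"]),s["ft_force"],s["joints"])
for y in (21,):print(row(l2w([-33,y,32]),R))
c=ctrl.camera("wrist");crop(c,"w15.png",0,0,640,480,1)
E
```

```text
t: 22.8
tcp_pos: [556.0, -59.2, 32.6]
eef_rot: [[0.059, -0.079, 0.995], [-0.573, 0.814, 0.099], [-0.817, -0.576, 0.003]]
ft_force: [3.1, -0.1, 0.2]
opening: -0.0
[-32.8872255   49.23829629  32.58859433] [ 3.05030526 -0.08248168  0.19667808] [-0.04844627  0.36991519  1.92014349 -0.79606275  0.9222442   0.37356657]
[  0.3   0.4 -28.2  -0.1   0.2   0.2]
```

View pics/w15.png

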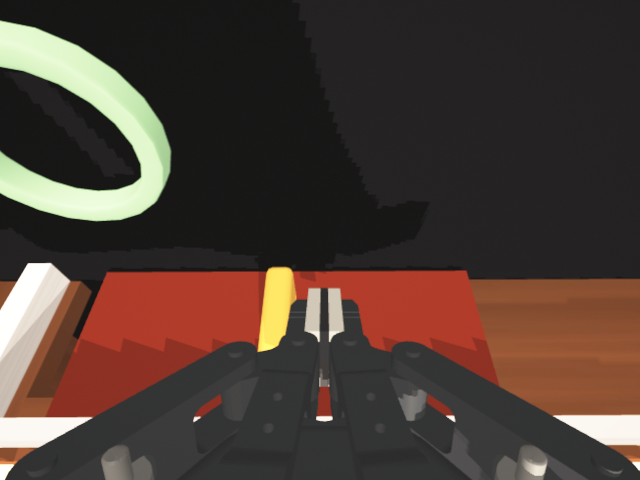

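```bash
python3 -m pendant '0 0 -6 0 0 0; 0 0 -12 0 0 0; 0 0 -16 0 0 0; 0 0 -19 0 0 0; 0 0 -21 0 0 0; 0 0 -23 0 0 0'
python3 - <<'E'
from h import *
s=ctrl.observe();print(w2l(s["tcp_pos"]),s["ft_force"])
c=ctrl.camera("scene");crop(c,"s16.png",90,100,410,340,2.5)
E
python3 -m pendant '0 0 -2 0 0 0; 0 0 -4 0 0 0; 0 0 -4 0 0 0'
```

```text
t: 23.45
tcp_pos: [533.1, -61.3, 32.1]
eef_rot: [[0.058, -0.079, 0.995], [-0.573, 0.814, 0.098], [-0.818, -0.576, 0.002]]
ft_force: [2.2, 0.5, 1.2]
opening: -0.4
[-32.98348     26.26311137  32.08709412] [2.19981208 0.48310542 1.16145944]
t: 23.8
tcp_pos: [528.7, -61.7, 31.9]
eef_rot: [[0.058, -0.079, 0.995], [-0.573, 0.814, 0.098], [-0.818, -0.576, 0.002]]
ft_force: [1.4, 0.4, 0.1]
opening: 0.0
```

View pics/s16.png

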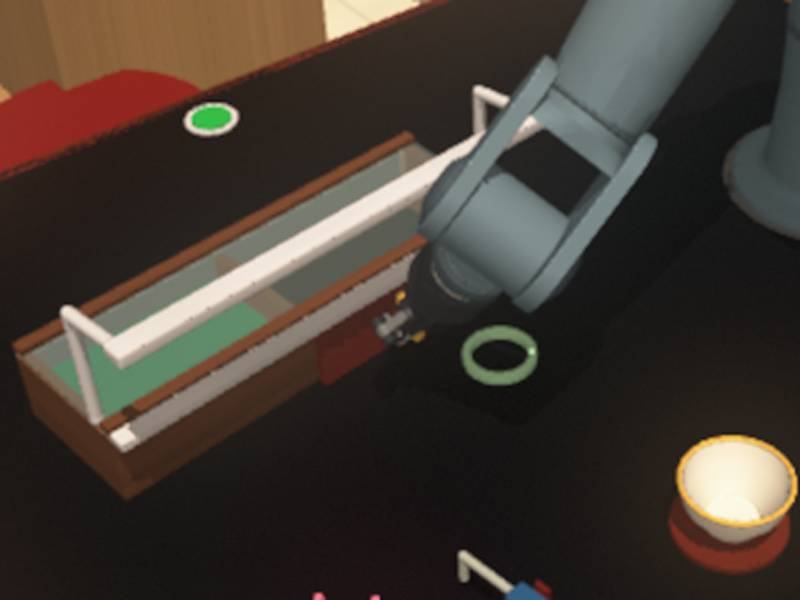

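Now creep on until the force shows the stop.

```bash
python3 -m pendant '0 0 -1.5 0 0 0; 0 0 -3 0 0 0; 0 0 -3 0 0 0'; python3 -m pendant '0 0 -1.5 0 0 0; 0 0 -3 0 0 0; 0 0 -3 0 0 0'
```

```text
t: 24.1
tcp_pos: [528.5, -61.6, 32.1]
eef_rot: [[0.065, -0.079, 0.995], [-0.571, 0.815, 0.101], [-0.818, -0.574, 0.008]]
ft_force: [11.0, -1.4, -6.1]
opening: 0.1
t: 24.4
tcp_pos: [528.5, -61.5, 32.7]
eef_rot: [[0.072, -0.078, 0.994], [-0.569, 0.816, 0.105], [-0.819, -0.573, 0.014]]
ft_force: [19.7, -2.2, -13.3]
opening: 0.2
```

```bash
python3 -m pendant '0 0 5 0 0 0; 0 0 12 0 0 0; 0 0 25 0 0 0; 0 0 35 0 0 0; -20 0 35 0 0 0; -55 0 35 0 0 0; -95 0 35 0 0 0; -130 0 35 0 0 0'
python3 -m pendant '-30 0 0 0 0 0; -70 0 0 0 0 0; -110 0 0 0 0 0; -140 0 0 0 0 0; -150 0 0 0 0 0; -150 0 0 0 0 0'
python3 - <<'E'
from h import *
s=ctrl.observe();print(w2l(s["tcp_pos"]),s["ft_force"])
c=ctrl.camera("scene");crop(c,"s17.png",90,100,410,340,2.5)
crop(c,"s17b.png",0,0,640,480,1)
print((proj(c,[l2w([-14,-95,2]),l2w([-14,95,2]),l2w([-28,0,63]),l2w([-14,99,2])])-[90,100])*2.5)
c=ctrl.camera("top");crop(c,"t17.png",0,0,640,480,1)
c=ctrl.camera("wrist");crop(c,"w17.png",0,0,640,480,1)
print(proj(c,[l2w([-28,0,63]),l2w([-14,-95,2]),l2w([-14,95,2])]))
E
```

```text
t: 25.2
tcp_pos: [549.9, 16.5, 139.3]
eef_rot: [[0.057, -0.079, 0.995], [-0.573, 0.814, 0.097], [-0.818, -0.576, 0.001]]
ft_force: [1.3, 0.5, -0.6]
opening: 0.3
t: 25.8
tcp_pos: [542.0, 102.1, 261.6]
eef_rot: [[0.06, -0.079, 0.995], [-0.572, 0.814, 0.099], [-0.818, -0.576, 0.003]]
ft_force: [-0.1, 1.0, -0.4]
opening: 0.4
[-194.783472     51.05376948  261.57560596] [-0.09166224  0.96879094 -0.38984232]
[[478.95730131 290.1273521 ]
 [330.97983141 383.32751734]
 [413.66462099 294.40537914]
 [327.64129024 385.43021979]]
[[280.03503692 215.0308225 ]
 [209.9313715  186.02914726]
 [359.45129439 186.10693854]]
```

View pics/s17.png

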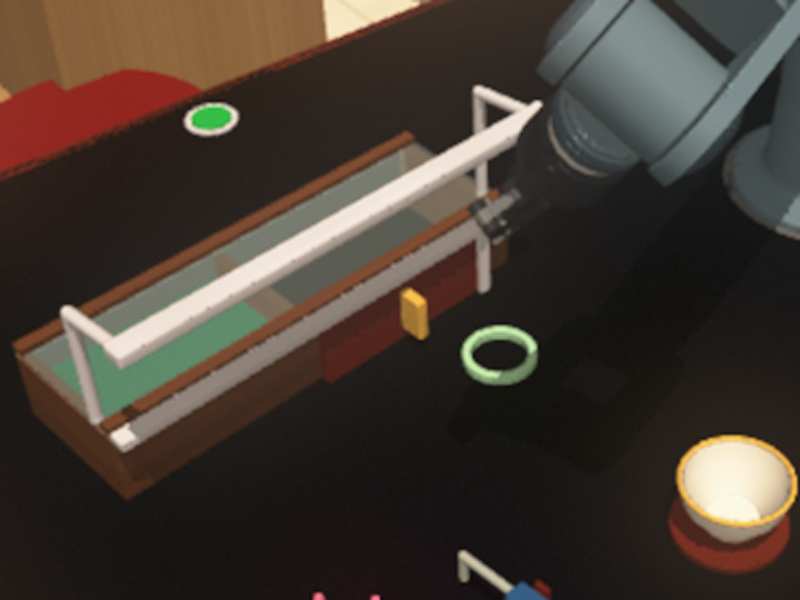

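View pics/s17b.png

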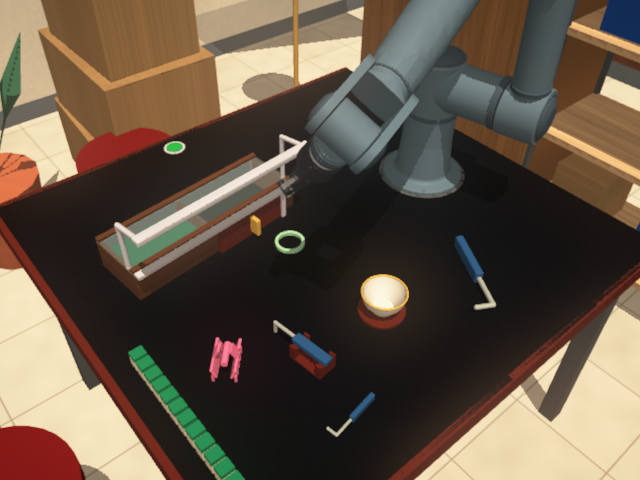

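View pics/w17.png

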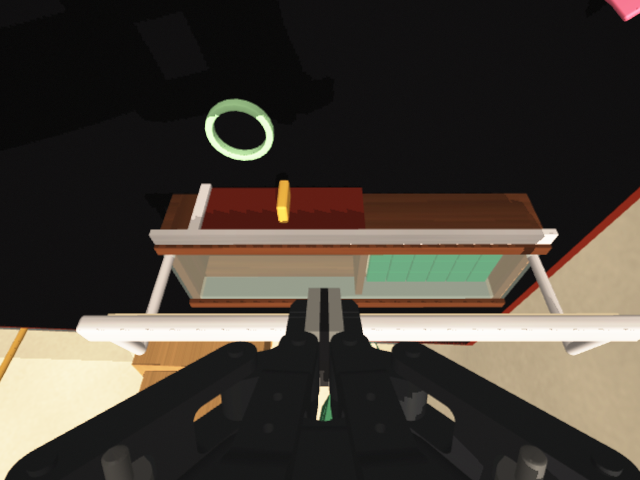

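View pics/t17.png

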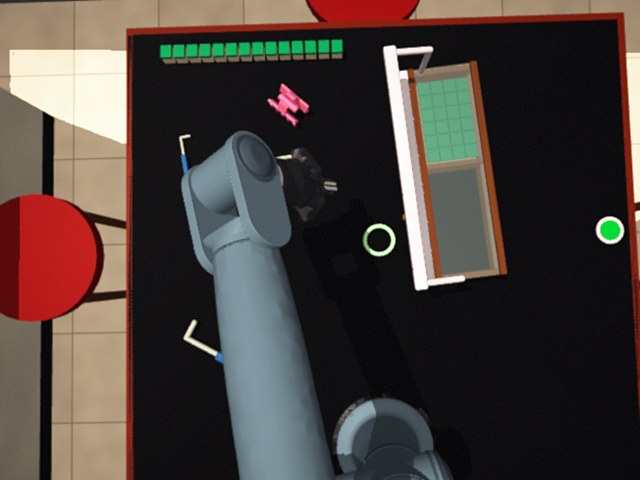

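```bash
python3 - <<'E'
from h import *
c=ctrl.camera("wrist");crop(c,"w18.png",140,170,400,260,3)
q=lambda P:np.round((proj(c,[l2w(P)])[0]-[140,170])*3,1)
for P in [(-14,95,2),(-14,95,72),(-14,-95,2),(0,-150,0),(-42,-6,63),(-42,6,63),(-42,6,17),(0,-150,87),(-18,310,82)]:print(P,q(P))
crop(c,"w19.png",340,170,600,260,3)
print((proj(c,[l2w((0,310,0)),l2w((0,310,87))])-[340,170])*3)
c=ctrl.camera("scene");crop(c,"s18.png",120,140,320,310,4)
for P in [(-14,95,2),(-4,95,2),(-14,95,72),(-42,6,63),(-42,6,17),(-42,-6,63),(0,310,0),(0,-150,87),(0,-150,0)]:print(P,np.round((proj(c,[l2w(P)])[0]-[120,140])*4,1))
E
```

```text
(-14, 95, 2) [659.5  48.5]
(-14, 95, 72) [670.3 177.2]
(-14, -95, 2) [210.6  48.1]
(0, -150, 0) [93.1 68. ]
(-42, -6, 63) [401.1 110.2]
(-42, 6, 63) [433.7 110.2]
(-42, 6, 17) [441.6  23.8]
(0, -150, 87) [ 34.6 229.7]
(-18, 310, 82) [1246.5  191.8]
[[551.83056738  68.87968414]
 [627.77013818 230.87454688]]
(-14, 95, 2) [409.6 453.3]
(-4, 95, 2) [398.8 444.9]
(-14, 95, 72) [398.5 364.9]
(-42, 6, 63) [550. 327.]
(-42, 6, 17) [554. 385.]
(-42, -6, 63) [565.4 317.5]
(0, 310, 0) [ 84.1 638.1]
(0, -150, 87) [692.3 148.9]
(0, -150, 0) [694.  257.1]
```

View pics/w18.png

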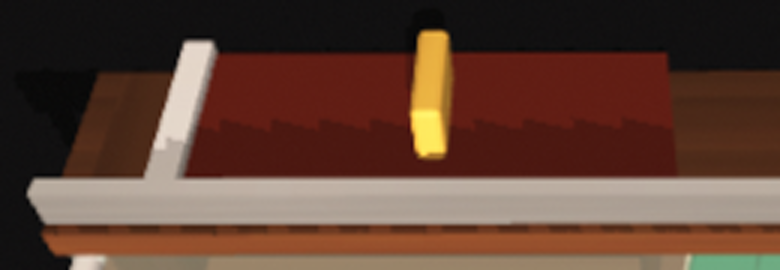

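View pics/w19.png

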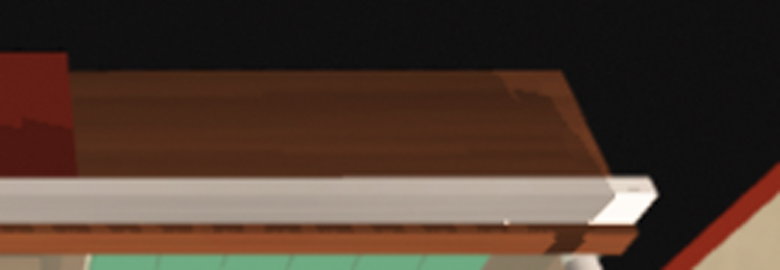

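View pics/s18.png

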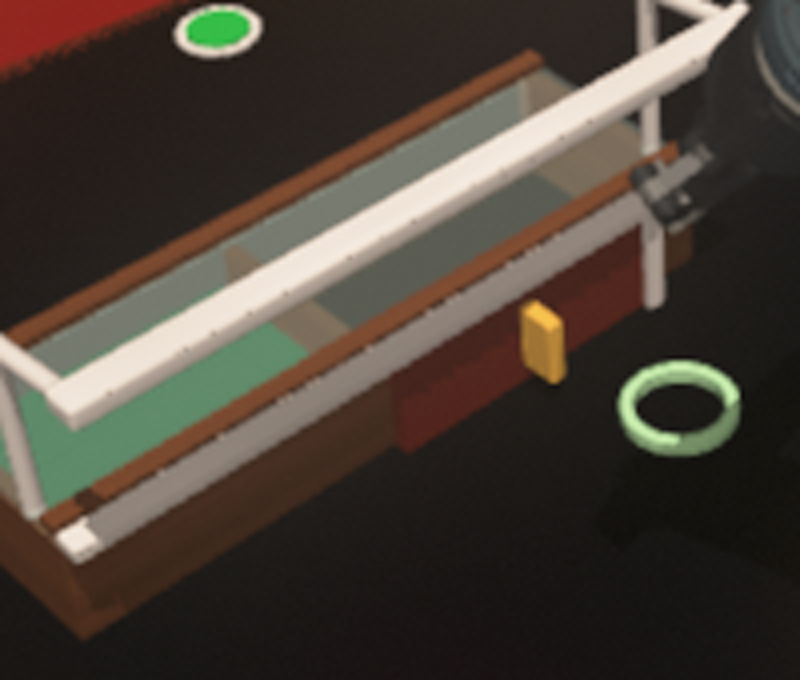

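```bash
python3 - <<'E'
from h import *
c=ctrl.camera("scene");crop(c,"s19.png",205,195,285,265,10)
for y in (0,4,8):
  print(y,[np.round((proj(c,[l2w(P)])[0]-[205,195])*10).tolist() for P in [(-42,6+y,63),(-42,6+y,17),(-14,6+y,63),(-14,95+y,2),(-42,y-6,63)]])
E
```

```text
0 [[525.0, 267.0], [535.0, 412.0], [446.0, 212.0], [174.0, 583.0], [564.0, 244.0]]
4 [[512.0, 275.0], [522.0, 421.0], [433.0, 220.0], [161.0, 592.0], [551.0, 252.0]]
8 [[499.0, 283.0], [510.0, 429.0], [420.0, 227.0], [147.0, 600.0], [538.0, 259.0]]
```

View pics/s19.png

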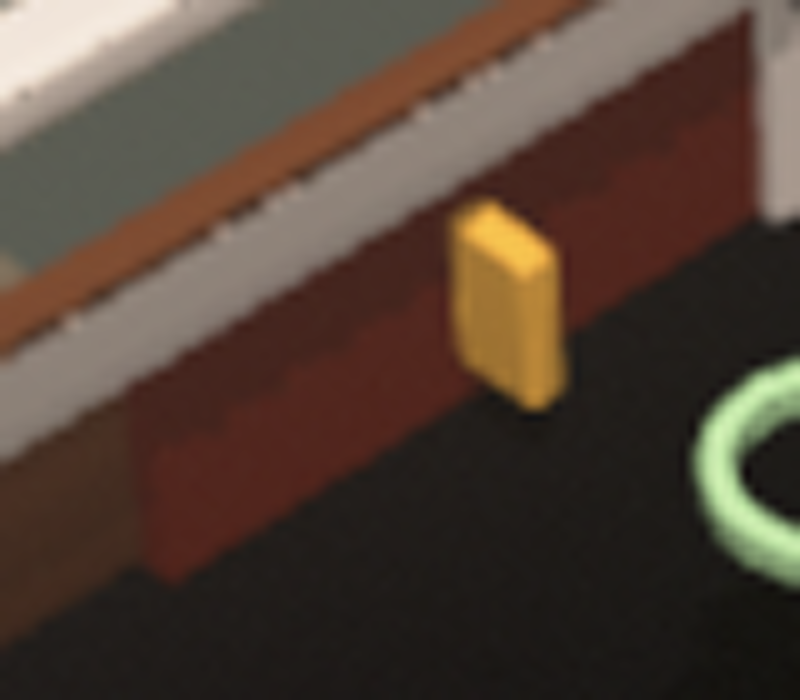

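```bash
python3 -c "
from station import ctrl
print(ctrl.observe()['qd'].round(3),ctrl.observe()['t']);print(ctrl.close_job())"
```

```text
[ 0.003 -0.005 -0.008 -0.     0.    -0.001] 26.1
the job is handed in; nothing more can be done
None
```

I hooked the bangle out with the middle-sized rod, put the rod back on its rest, shut the door against its stop, and handed the job in at 26.1 s. No verdict was reported.

**Last checks:**
- **Bangle:** it lies flat with its centre about 98 mm in front of the locker face; 52 mm is needed. I read this from my own pixel measurement in the top view. The network's detections disagreed (-64 mm, -85 mm and one clear mistake), so I did not use them.
- **Door:** the push force rose to about 20 N with no further movement, which indicates the hard stop. In the last scene picture the fin and door corner match the shut position to about 1 to 1.5 mm. The wrist picture first suggested a gap of up to 7 mm. After I corrected it with the locker's own corners, it agreed to about 1 mm.
- **Rod:** released and on its rest. Its handle centre was about 37.6 mm high by calculation just before I opened the fingers.
- **Bowl, coaster and claw:** in the last scene picture they look to be where they were at the start; I did not measure them.
- **Arm:** the hand is clear of everything, and the joint speeds were near zero at hand-in.

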